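Pry open the filter-module case, put every module in its own slot, shut it

ROBOT

A 6-joint arm with a two-finger parallel gripper is mounted at the origin on the work surface. World frame = base frame: x ahead of the robot, y to its left, z up, the work surface at z = 0. Lengths are in m, angles in rad, forces in N, time in s.
With the tool pointing down it reaches from about 0.375 to 0.975 m from the base axis. Payload 3.8 kg.
Tool frame: the origin (TCP) lies at the very end of the fingers, on their centre line; the grasp point (between the pads) lies 19 mm behind it; z points along the fingers, y is the direction in which the jaws open and shut (so a half turn about z gives the same grasp; the last joint's range is limited). The gripper opens to 85 mm and grips with 20 to 120 N. Pads are 22 mm wide; open, the fingers measure 114 mm over their backs; the gripper's body (76 mm by 85 mm) begins 54 mm behind the grasp point. The pads swing forward as they close: fully open they stand 13 mm farther back than shut.
Start: joints at [-1.216, 0.264, 1.604, -0, 1.274, -0.037], TCP at [0.258, -0.624, 0.231] pointing down, gripper open.
Joint ranges: [-2.63, 2.63], [-0.94, 2.18], [0.31, 2.57], [-1.31, 4.45], [0, 2.66], [-2.55, 2.55]. Speed limits (rad/s): [2.57, 2.57, 3.14, 3.14, 3.14, 3.14].

INTERFACE

Orientations are given as a rotation vector (axis times angle).
In Python, from workcell import bot, viewer, finish_job gives the robot as it stands.
- The arm moves only by the tool servo_tool, never from a script. Its argument "plan" is a list that holds one entry, the list of rows, each a list of 6 numbers: the shift along the tool's x, y, z in cm, then the turn, a rotation vector about the tool's x, y, z in degrees. A call has 1 to 20 rows; each row is the pose to reach, as a shift and turn from the pose measured when the call began, along the tool's axes at that moment; what a row does not reach only later rows make up. A row lasts 1/12 s, in which the tool goes at most 41.7 mm and 7.16 degrees, less where a joint would pass 70% of its speed; a pose out of reach is approached as far as the arm can. A call with a gripper value outside its range is refused whole. "claw" is the finger opening in cm, from 0 to 8.54, set as the call begins (left out, the last holds). The fingers move at their own pace and stop on an object; "grip_force" is the grip in N (left out, the last holds). Time passes only in rows, so rows that repeat a pose let the fingers close. It gives the time, the measured TCP pose, the force and the opening at its end, in the units of the state.
- bot.read_state(): the state, without advancing time (a new reading comes with each control period).
- viewer.read_camera(name): name is "scene" or "top" or "wrist"; returns a dict with "color" (384x512x3 uint8, red, green, blue), "fx", "fy", "cx", "cy" (pixels), "eye" and "rotation" of the camera in the world; the wrist camera has in their place "T_tool_cam" (4x4, takes a point from camera to tool coordinates, whose origin is the TCP and whose axes are the flange's). Camera axes: x right, y down, z forward; pixel columns grow to the right and rows downward; lengths in m; the calibration is good to about 2 mm. The wrist camera is an equidistant fisheye: a pixel r from the principal point sees the ray r / f radians off the axis. A picture is of the moment at which its call begins: read the wrist's pose just before it. There is no depth.
- finish_job(): hands the job in, once; it reports no verdict.
The state is a dict: "time": time; "q": joint angles; "joint_vel": joint speeds; "joint_torque": joint torques, N m; "tool_pos": TCP position; "tcp_rot": TCP orientation; "wrist_force": force on the tool from outside, world axes, zero at the start; "torque": the same for the moment, N m; "width": opening from 0.0 (shut) to 1.0 (fully open).
Only numpy, scipy, OpenCV 4.12 (cv2) and the standard library are available. Lean on these libraries where they do the work, as an engineer would, in place of code of your own. Each camera call takes 0.05 s, during which the arm holds its last target.

TASK

Take the thin blade tool and lever up the handle-less smoke cover of the module case with it, then swing the cover right up so that it stands open. The red and the blue module stand in each other's slots: swap them, and return every module left on the shelf to the slot of its own colour, each standing flat on its slot's floor. Finish with the cover fully shut and the blade lying flat back in its place on the orange pad, pointing as it did at the start; leave everything else where it is.

Things in the scene. Friction and masses are not known exactly. Their poses are not given: they have to be found in the camera images.
- case: Dark grey module case fixed to the shelf, 120 x 320 x 70 mm. Origin: on the shelf under the middle of the slot bay; x from the front to the hinge, y along the row of slots, z up. Five open slots at y = -112, -56, 0, 56, 112 mm, each 90 (x) x 52 (y) mm, floor at z = 8 mm, parted by 4 mm dividers up to z = 30 mm; past the end ones 16 mm filler strips as high, then side walls to z = 70 mm.
- case_ledge (a point): Middle of the case's front ledge top, just before the cover's front edge: (-51, 0, 57) mm in the case frame. The front wall is a level ledge from x = -69 to -45 mm, top at z = 57 mm; between it and the shut cover is a 9 mm high gap, open to the front over the whole width. The 18 mm of ledge in front of the cover carry the slots' colour tiles.
- cover (a joint): Angle of the hinged smoke cover (rad): 0 shut (level), grows as its front edge rises, stop at 1.9 (leaning back). The hinge axis runs along the case's y at x = 51, z = 68 mm in the case frame. The hinge is stiff (0.12 N m of friction): the cover stays at whatever angle it is left, and must be pushed down all the way to shut.
- cover_edge (a point): Middle of the cover's front edge at half its thickness; x points from here to the hinge. The cover is a translucent smoke plate 102 mm (hinge to front edge) x 305 x 4 mm, 0.14 kg, no handle, between the case's side walls. Shut: underside at z = 66 mm, front edge at x = -51 mm in the case frame.
- blade: Thin blade tool: flat black handle with orange end, 100 x 38 wide x 22 mm high, and a flat steel blade 24 wide, 2.5 mm thick, reaching 80 mm beyond it; 0.09 kg. Origin: on the handle's centre line at half its height, 25 mm behind its front end; x points to the tip, z up. Handle from x = -75 to 25 mm, blade on to x = 105 mm, at half the handle's height (z = 0). It lies on its pad.
- blade_tip (a point): Middle of the blade's tip, at (105, 0, 0) mm in the blade's body frame.
- pad: Orange tool pad fixed flat on the shelf, 210 x 70 x 3 mm: the blade's place. Origin: on the shelf, about under the blade's origin as it lies at the start (the blade's origin is then 14 mm above it); x as the blade's x (the pad runs from x = -90 to 120 mm).
- module_red: Plug-in radio filter module with a red top: dark grey body 64 (x) x 40 (y) x 28 mm, on it an upright red grip fin 36 (x) x 12 (y) mm that rises to z = 52 mm, two small gold connectors on its +x end; about 0.13 kg. Origin: centre of its underside, z up. At the start it stands in the slot of the blue module.
- module_blue: Plug-in radio filter module with a blue top: dark grey body 64 (x) x 40 (y) x 28 mm, on it an upright blue grip fin 36 (x) x 12 (y) mm that rises to z = 52 mm, two small gold connectors on its +x end; about 0.13 kg. Origin: centre of its underside, z up. At the start it stands in the slot of the red module.
- module_yellow: Plug-in radio filter module with a yellow top: dark grey body 64 (x) x 40 (y) x 28 mm, on it an upright yellow grip fin 36 (x) x 12 (y) mm that rises to z = 52 mm, two small gold connectors on its +x end; about 0.13 kg. Origin: centre of its underside, z up. At the start it stands on the shelf, or is absent (None).
- module_green: Plug-in radio filter module with a green top: dark grey body 64 (x) x 40 (y) x 28 mm, on it an upright green grip fin 36 (x) x 12 (y) mm that rises to z = 52 mm, two small gold connectors on its +x end; about 0.13 kg. Origin: centre of its underside, z up. At the start it stands on the shelf, or is absent (None).
- module_white: Plug-in radio filter module with a white top: dark grey body 64 (x) x 40 (y) x 28 mm, on it an upright white grip fin 36 (x) x 12 (y) mm that rises to z = 52 mm, two small gold connectors on its +x end; about 0.13 kg. Origin: centre of its underside, z up. At the start it stands on the shelf, or is absent (None).
- slot_red: Red slot of the case: a red floor plate 88 x 50 x 2 mm with a red tile on the ledge in front of it. Origin: centre of the plate's underside, 6 mm above the shelf; a module stands on the plate's top (z = 2 mm in this frame); axes as the case's. Which slot has which colour varies.
- slot_blue: Blue slot of the case: a blue floor plate 88 x 50 x 2 mm with a blue tile on the ledge in front of it. Origin: centre of the plate's underside, 6 mm above the shelf; a module stands on the plate's top (z = 2 mm in this frame); axes as the case's. Which slot has which colour varies.
- slot_yellow: Yellow slot of the case: a yellow floor plate 88 x 50 x 2 mm with a yellow tile on the ledge in front of it. Origin: centre of the plate's underside, 6 mm above the shelf; a module stands on the plate's top (z = 2 mm in this frame); axes as the case's. Which slot has which colour varies.
- slot_green: Green slot of the case: a green floor plate 88 x 50 x 2 mm with a green tile on the ledge in front of it. Origin: centre of the plate's underside, 6 mm above the shelf; a module stands on the plate's top (z = 2 mm in this frame); axes as the case's. Which slot has which colour varies.
- slot_white: White slot of the case: a white floor plate 88 x 50 x 2 mm with a white tile on the ledge in front of it. Origin: centre of the plate's underside, 6 mm above the shelf; a module stands on the plate's top (z = 2 mm in this frame); axes as the case's. Which slot has which colour varies.
- receiver: Dark grey wireless receiver, 90 x 160 x 40 mm. Bystander, to be left where it is. Origin: centre of its underside.
- connector1: Gold-plated antenna connector standing upright, 32 mm dia, 60 mm high. Bystander, to be left where it is. Origin: centre of its underside.
- connector2: Second gold-plated antenna connector, the same. Bystander, to be left where it is. Origin: centre of its underside.
- bumper: Red rubber bumper corner, L-shaped, 70 x 70 x 30 mm. Bystander, to be left where it is. Origin: centre of its underside.
- lens_cap: Smoke plastic lens cap, 76 mm dia, 13 mm high. Bystander, to be left where it is. Origin: centre of its underside.
- mug: Blue mug, 80 mm dia, 95 mm high. Bystander, to be left where it is. Origin: centre of its underside.
- beltpack: Black belt-pack transmitter, 62 x 95 x 22 mm. Bystander, to be left where it is. Origin: centre of its underside.
Things that resemble listed ones, but are neither listed nor needed, are in the scene too. Leave any brown or pink look-alike of the module_white alone.

How it is judged:
On the way, in this order (a step that is already met when the one before it is completed fails the run):
1. the cover is levered up with the blade (over 0.3 rad, the blade touching it) (value of joint cover above 0.3 rad and contact force between blade and cover above 0.2 N), for 0.1 s.
2. the cover stands open (over 1.4 rad) (value of joint cover above 1.4 rad), for 0.2 s.
3. every module stands in the slot of its own colour (horizontal distance between module_red and slot_red below 0.02 m and z of module_red in the frame of slot_red below 0.007 m and angle between each of module_red, module_blue, module_yellow, module_green, module_white's own z axis and vertical below 0.12 rad and horizontal distance between module_blue and slot_blue below 0.02 m and z of module_blue in the frame of slot_blue below 0.007 m and horizontal distance between module_yellow and slot_yellow below 0.02 m and z of module_yellow in the frame of slot_yellow below 0.007 m and horizontal distance between module_green and slot_green below 0.02 m and z of module_green in the frame of slot_green below 0.007 m and horizontal distance between module_white and slot_white below 0.02 m and z of module_white in the frame of slot_white below 0.007 m), for 0.2 s.
At the end, for the whole second after the job is handed in: Every module present stands upright (within 0.12 rad) on the floor of the slot of its own colour, within 20 mm of its centre; the cover is shut (under 0.05 rad); the blade lies flat on its pad, its origin within 25 mm of the pad's and its blade pointing along the pad's x within 0.3 rad; all at rest (all of step 3 and value of joint cover below 0.05 rad and horizontal distance between blade and pad below 0.025 m and z of blade in the frame of pad below 0.018 m and z of blade_tip in the frame of pad below 0.025 m and angle between the x axis of blade and the x axis of pad, either way round below 0.3 rad and x of blade_tip in the frame of pad above 0.05 m and linear speed of each of blade, module_red, module_blue, module_yellow, module_green, module_white below 0.03 m/s); the robot touches nothing.
It fails at once if a bystander is pushed away (over 30 mm) (distance of any of receiver, connector1, connector2, bumper, lens_cap, mug, beltpack from where it was at the start of the episode above 0.03 m).
It fails at once if a bystander is knocked over (angle between any of receiver, connector1, connector2, bumper, lens_cap, mug, beltpack's own z axis and vertical above 0.5 rad).
Of module_yellow, module_green, module_white only 1 to 3 are there at a start; the rules pass over those that are not, and their reading is None.
At some moment in a run one of module_yellow, module_green, module_white, blade may be knocked a few centimetres aside while the robot is not near it.
It also fails if it takes over 210 s, if anything falls off the work surface, if the arm or the gripper's body presses on something with over 40 N, if the wrist force passes 120 N, or if a joint passes its speed limit or range.

## Working session

There is one attempt and no reset: what is moved stays moved. The work goes in short steps, Python scripts to look and compute and a tool call to move; the robot and the scene stay as the last step left them, time stands still between calls to the robot, and variables do not carry over. Pictures are saved under pics/ and viewed, and the job is handed in when it is done.

Besides the shell and the picture viewer there is one more tool, called after ">>>" as name(argument=value, ...), one argument or row to a line, values as JSON. servo_tool: Moves the arm, as the interface text tells. Its arguments: {"type":"object","properties":{"plan":{"type":"array"},"claw":{"type":"number"},"grip_force":{"type":"number"}},"required":["plan"]}

```bash
ls; mkdir -p pics; cat > h.py <<'E'
import numpy as np, cv2
from scipy.spatial.transform import Rotation as R
from workcell import bot, viewer, finish_job
def snap(n,f):
    s=bot.read_state(); c=viewer.read_camera(n); cv2.imwrite(f'pics/{f}.png',cv2.cvtColor(c['color'],cv2.COLOR_RGB2BGR)); 
    import pickle; pickle.dump((s,c),open(f'pics/{f}.pkl','wb')); return s,c
def ray(c,u,v):
    d=np.array([(u-c['cx'])/c['fx'],(v-c['cy'])/c['fy'],1.]); return np.array(c['eye']),np.array(c['rotation'])@d
def onplane(c,u,v,z):
    e,d=ray(c,u,v); return e+d*(z-e[2])/d[2]
def proj(c,p):
    q=np.array(c['rotation']).T@(np.array(p)-c['eye']); return c['fx']*q[0]/q[2]+c['cx'],c['fy']*q[1]/q[2]+c['cy']
def wray(s,c,u,v):
    x,y=(u-c['cx'])/c['fx'],(v-c['cy'])/c['fy']; r=np.hypot(x,y)+1e-12
    d=np.array([np.sin(r)*x/r,np.sin(r)*y/r,np.cos(r)]); T=np.array(c['T_tool_cam']); M=R.from_rotvec(s['tcp_rot']).as_matrix()
    return np.array(s['tool_pos'])+M@T[:3,3], M@T[:3,:3]@d
def wplane(s,c,u,v,z):
    e,d=wray(s,c,u,v); return e+d*(z-e[2])/d[2]
E
python3 - <<'E'
from h import *
print(bot.read_state())
for n in ['scene','top','wrist']:
    s,c=snap(n,n+'0'); print({k:v for k,v in c.items() if k!='color'})
E
```

```text
pics
{'time': 0.0, 'q': array([-1.21592017e+00,  2.64756789e-01,  1.60539500e+00, -1.16761258e-05,
        1.27370829e+00, -3.69083916e-02]), 'joint_vel': array([ 2.00573366e-04,  2.70183495e-03, -3.99292740e-06,  1.01435135e-03,
        1.29068029e-03, -6.57765407e-04]), 'joint_torque': array([ 1.20480445e-05, -5.15113878e+01, -3.67310643e+01, -3.04481262e-05,
        1.29830930e-02, -2.27529637e-05]), 'tool_pos': array([ 0.25747136, -0.6231601 ,  0.22994825]), 'tcp_rot': array([-3.07931239e+00, -6.11055155e-01,  5.80760751e-04]), 'wrist_force': array([ 0.06763821, -0.26811309,  0.34023491]), 'torque': array([ 0.01442528, -0.00257138, -0.01885698]), 'width': 1.0027562843179105}
{'fx': 359.53242393964155, 'fy': 359.53242393964155, 'cx': 255.66856728633874, 'cy': 190.12655674498544, 'eye': array([1.27186362, 0.33677548, 0.74032754]), 'rotation': array([-1.34587152, -2.10864137,  0.99889959])}
{'fx': 387.8920393116025, 'fy': 387.8920393116025, 'cx': 257.37304899111564, 'cy': 189.6519401707431, 'eye': array([ 0.49919386, -0.01849469,  1.32049257]), 'rotation': array([-2.18041775,  2.20158959, -0.05532329])}
{'fx': 297.3186396354542, 'fy': 297.3186396354542, 'cx': 254.58402759151681, 'cy': 188.33693555011203, 'T_tool_cam': array([[ 7.55632144e-04, -9.46735491e-01, -3.22011395e-01,
         8.36811235e-02],
       [ 9.99999607e-01,  5.65934780e-04,  6.82712811e-04,
        -7.21724652e-04],
       [-4.64111000e-04, -3.22011784e-01,  9.46735547e-01,
        -1.42811766e-01],
       [ 0.00000000e+00,  0.00000000e+00,  0.00000000e+00,
         1.00000000e+00]])}
```

```bash
sed -i "s/np.array(c\['rotation'\])/R.from_rotvec(c['rotation']).as_matrix()/g" h.py; grep -n rotvec h.py
```

```text
8:    d=np.array([(u-c['cx'])/c['fx'],(v-c['cy'])/c['fy'],1.]); return np.array(c['eye']),R.from_rotvec(c['rotation']).as_matrix()@d
12:    q=R.from_rotvec(c['rotation']).as_matrix().T@(np.array(p)-c['eye']); return c['fx']*q[0]/q[2]+c['cx'],c['fy']*q[1]/q[2]+c['cy']
15:    d=np.array([np.sin(r)*x/r,np.sin(r)*y/r,np.cos(r)]); T=np.array(c['T_tool_cam']); M=R.from_rotvec(s['tcp_rot']).as_matrix()
```

View pics/top0.png

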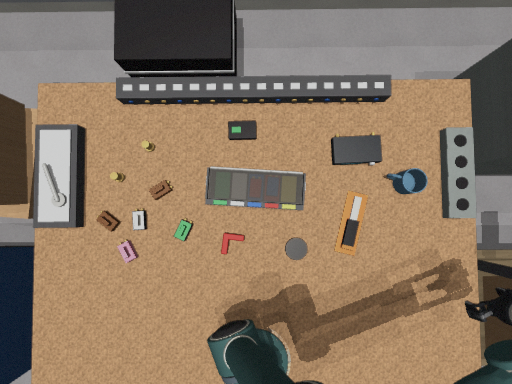

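View pics/scene0.png

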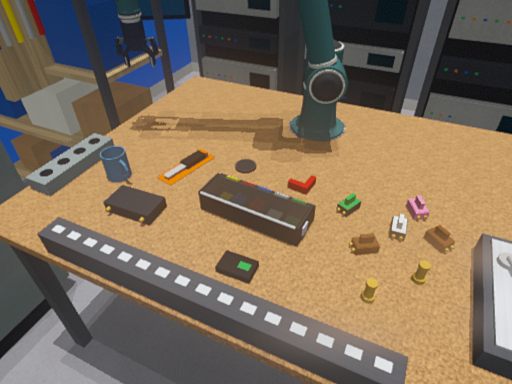

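View pics/wrist0.png

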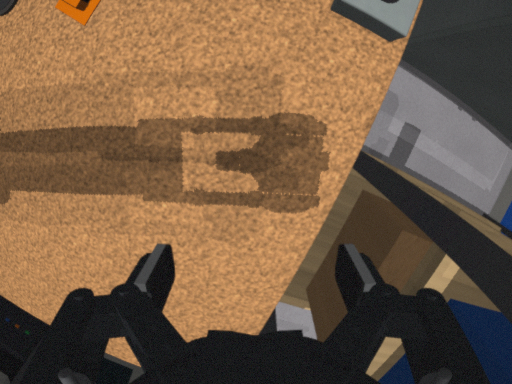

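```bash
python3 - <<'E'
import cv2
a=cv2.imread('pics/top0.png')
cv2.imwrite('pics/c1.png',cv2.resize(a[155:270,195:375],(780,498),interpolation=2))
cv2.imwrite('pics/c2.png',cv2.resize(a[130:270,85:255],(728,600),interpolation=2))
E
```

```text
(no output)
```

View pics/c1.png

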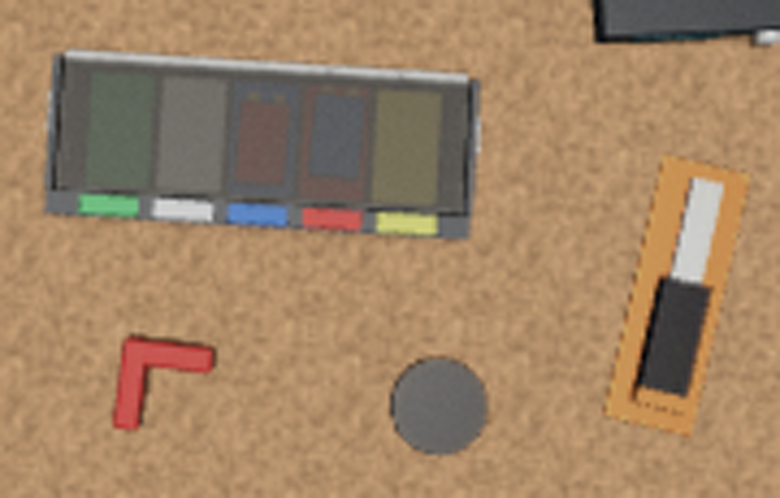

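View pics/c2.png

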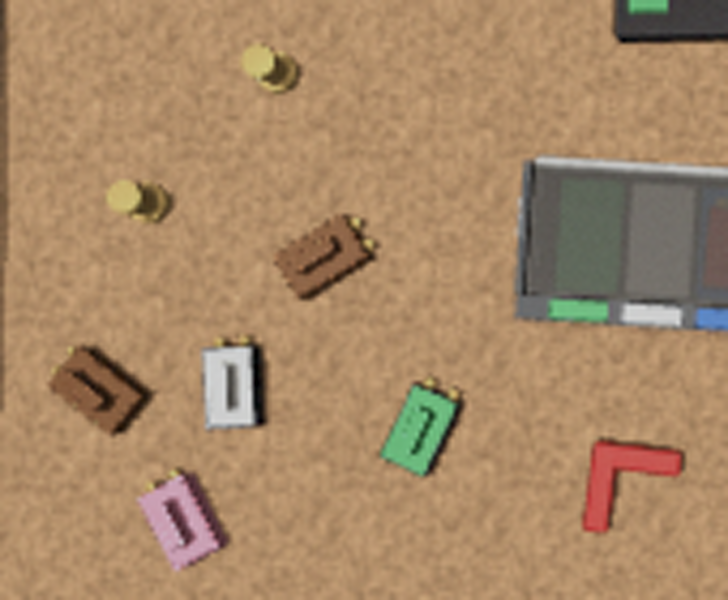

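```bash
cat >> h.py <<'E'
def blobs(c,lo,hi,amin=15,roi=None):
    hsv=cv2.cvtColor(c['color'],cv2.COLOR_RGB2HSV); m=cv2.inRange(hsv,np.array(lo),np.array(hi))
    if roi is not None:
        k=np.zeros_like(m); k[roi[1]:roi[3],roi[0]:roi[2]]=1; m=m*k
    n,l,st,ce=cv2.connectedComponentsWithStats(m)
    return [(st[i,4],ce[i],(l==i)) for i in range(1,n) if st[i,4]>=amin]
def rect(mask):
    cs,_=cv2.findContours(mask.astype(np.uint8),cv2.RETR_EXTERNAL,cv2.CHAIN_APPROX_NONE); k=max(cs,key=cv2.contourArea); return cv2.minAreaRect(k)
E
python3 - <<'E'
from h import *
import pickle
s,c=pickle.load(open('pics/top0.pkl','rb'))
def show(n,bl,z,f=onplane):
    for a,ce,m in bl:
        p=f(c,*ce,z); r=rect(m); bp=[f(c,*q,z) for q in cv2.boxPoints(r)]
        e=[bp[1]-bp[0],bp[2]-bp[1]]; L=max(e,key=np.linalg.norm)
        print(n,a,ce.round(1),p.round(4),'size',[round(np.linalg.norm(x)*1000) for x in e],'dir',round(np.degrees(np.arctan2(L[1],L[0])),1))
show('green',blobs(c,(45,90,90),(80,255,255)),.057)
show('greenmod',blobs(c,(45,90,90),(80,255,255),roi=(160,210,200,250)),.028)
show('blue',blobs(c,(100,130,110),(125,255,255),roi=(200,160,310,215)),.057)
show('red',blobs(c,(0,150,130),(6,255,255),roi=(200,160,310,215)),.057)
show('yel',blobs(c,(22,90,120),(35,255,255),roi=(200,160,310,215)),.057)
show('white',blobs(c,(0,0,170),(180,40,255),roi=(200,197,310,215)),.057)
show('whmod',blobs(c,(0,0,150),(180,40,255),roi=(120,200,160,240)),.028)
show('pad',blobs(c,(10,160,150),(20,255,255),amin=40),.003)
show('steel',blobs(c,(0,0,150),(180,40,255),roi=(330,180,380,260)),.014)
show('handle',blobs(c,(0,0,0),(180,255,75),roi=(330,200,380,260)),.025)
print(R.from_rotvec(s['tcp_rot']).as_matrix().round(3))
E
```

```text
green 55 [236.  129.4] [0.7684 0.0556 0.057 ] size [20, 26] dir -90.6
green 61 [219.8 201.9] [0.5304 0.1101 0.057 ] size [42, 13] dir -90.6
green 188 [182.4 229.9] [0.4408 0.232  0.057 ] size [58, 35] dir -26.7
greenmod 188 [182.4 229.9] [0.4394 0.2377 0.028 ] size [59, 36] dir -26.7
blue 44 [254.  204.3] [ 0.5216 -0.0013  0.057 ] size [12, 40] dir -97.7
yel 60 [288.3 206.2] [ 0.5143 -0.1128  0.057 ] size [42, 13] dir -90.6
white 54 [236.9 202.9] [0.5265 0.0542 0.057 ] size [42, 13] dir -90.6
whmod 175 [137.7 219.9] [0.4738 0.3868 0.028 ] size [36, 60] dir -175.8
steel 163 [355.4 207.9] [ 0.5069 -0.3414  0.014 ] size [78, 23] dir -14.3
handle 287 [349.5 232.3] [ 0.4263 -0.3173  0.025 ] size [83, 38] dir -13.8
[[ 0.924  0.382 -0.001]
 [ 0.382 -0.924  0.002]
 [ 0.    -0.002 -1.   ]]
```

```bash
cat >> h.py <<'E'
def go(pos,yaw,pitch=0):
    """yaw of tool x (deg) ; pitch>0 tilts tool x up; prints shift/turn"""
    s=bot.read_state(); M=R.from_rotvec(s['tcp_rot']); y=np.radians(yaw)
    T=R.from_matrix(np.array([[np.cos(y),np.sin(y),0],[np.sin(y),-np.cos(y),0],[0,0,-1.]]))*R.from_euler('y',pitch,degrees=True)
    d=M.inv().apply(np.array(pos)-s['tool_pos'])*100; r=(M.inv()*T).as_rotvec(degrees=True)
    print('t',round(s['time'],2),'row',d.round(2).tolist()+r.round(2).tolist(),'rows>=',max(int(np.linalg.norm(d)/4.17)+1,int(np.linalg.norm(r)/7.16)+1),'F',s['wrist_force'].round(1),'w',round(s['width']*85.4,1),'q',s['q'].round(2))
E
python3 -c "
from h import *
go([.445,-.324,.15],-14)"
```

```text
t 0.15 row [28.75, -20.49, 8.06, -0.1, 0.03, 36.45] rows>= 9 F [-0.3  0.5 -0.5] w 85.8 q [-1.22  0.26  1.61  0.    1.27 -0.04]
```

>>> servo_tool(
  plan=[
    [[28.75,-20.5,8.05,-0.1,0,36.45],[28.75,-20.5,8.05,-0.1,0,36.45],[28.75,-20.5,8.05,-0.1,0,36.45],[28.75,-20.5,8.05,-0.1,0,36.45],[28.75,-20.5,8.05,-0.1,0,36.45],[28.75,-20.5,8.05,-0.1,0,36.45],[28.75,-20.5,8.05,-0.1,0,36.45],[28.75,-20.5,8.05,-0.1,0,36.45],[28.75,-20.5,8.05,-0.1,0,36.45],[28.75,-20.5,8.05,-0.1,0,36.45],[28.75,-20.5,8.05,-0.1,0,36.45],[28.75,-20.5,8.05,-0.1,0,36.45]],
  ],
)

```text
time: 1.15
tool_pos: [0.4449, -0.3241, 0.1501]
tcp_rot: [3.118, -0.381, -0.001]
wrist_force: [-0.5, -0.9, 0.4]
width: 1.0
```

```bash
python3 -c "
from h import *
s,c=snap('wrist','w1'); print(s['tool_pos'],s['time'])"
```

```text
[ 0.44487682 -0.32413504  0.15011402] 1.15
```

View pics/w1.png

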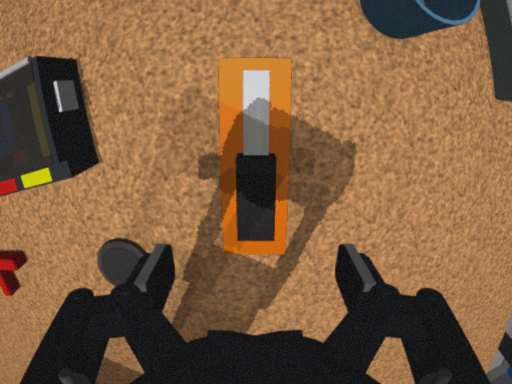

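```bash
python3 -c "
from h import *
import pickle
s,c=pickle.load(open('pics/w1.pkl','rb'))
for n,u,v,z in [('tip',256.5,70.5,.015),('tipR',270,70.5,.015),('tipL',243,70.5,.015),('front',256,154,.025),('back',256.5,241,.025),('padTL',219,58,.003),('padTR',292,58,.003),('padBL',224,252,.003),('padBR',286,252,.003)]: print(n,wplane(s,c,u,v,z).round(4))
a=wplane(s,c,256.5,70.5,.015);b=wplane(s,c,256,154,.025);d=(a-b)[:2]; print(np.linalg.norm(d),np.degrees(np.arctan2(d[1],d[0])))
"
```

```text
tip [ 0.5438 -0.3497  0.015 ]
tipR [ 0.5409 -0.3617  0.015 ]
tipL [ 0.5468 -0.3377  0.015 ]
front [ 0.4693 -0.3307  0.025 ]
back [ 0.3815 -0.3097  0.025 ]
padTL [ 0.5657 -0.3183  0.003 ]
padTR [ 0.549 -0.386  0.003]
padBL [ 0.3643 -0.2677  0.003 ]
padBR [ 0.3474 -0.3359  0.003 ]
0.07681892717434656 -14.252678357092831
```

```bash
python3 -c "
from h import *
go([.448,-.3252,.006],-14)"
```

```text
t 1.2 row [0.32, -0.05, 14.44, 0.05, 0.0, -0.02] rows>= 4 F [ 0.4 -0.2  0.9] w 85.3 q [-0.68  0.1   1.96 -0.    1.09  1.14]
```

>>> servo_tool(
  plan=[
    [[0.3,-0.05,4,0,0,0],[0.3,-0.05,8,0,0,0],[0.3,-0.05,11,0,0,0],[0.3,-0.05,13,0,0,0],[0.3,-0.05,14.4,0,0,0],[0.3,-0.05,14.4,0,0,0],[0.3,-0.05,14.4,0,0,0]],
  ],
)

```text
time: 1.78
tool_pos: [0.4468, -0.3262, 0.006]
tcp_rot: [3.117, -0.387, -0.002]
wrist_force: [-0.5, 0.2, 0.6]
width: 0.998
```

>>> servo_tool(
  plan=[
    [[0,0,0,0,0,0],[0,0,0,0,0,0],[0,0,0,0,0,0],[0,0,0,0,0,0],[0,0,0,0,0,0],[0,0,0,0,0,0],[0,0,0,0,0,0],[0,0,0,0,0,0]],
  ],
  claw=2,
  grip_force=100,
)

```text
time: 2.45
tool_pos: [0.4481, -0.3272, 0.0078]
tcp_rot: [3.116, -0.386, 0.002]
wrist_force: [-0.2, 0.1, 5.6]
width: 0.415
```

```bash
python3 -c "
from h import *
s,c=snap('wrist','w2'); print(s['tool_pos'],s['time'])
go([.448,-.3252,.206],-14)"
```

```text
[ 0.44805264 -0.32719481  0.00781957] 2.45
t 2.5 row [-0.03, -0.15, -19.82, 0.11, -0.08, -0.12] rows>= 5 F [-1.3  0.3  6.5] w 35.8 q [-0.67  0.28  2.04 -0.    0.82  1.14]
```

View pics/w2.png

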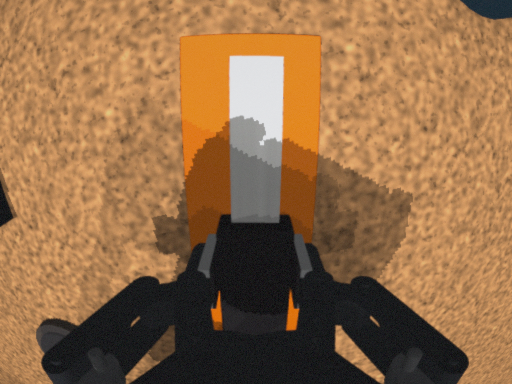

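>>> servo_tool(
  plan=[
    [[0,0,-2,0,0,0],[0,0,-5,0,0,0],[0,0,-9,0,0,0],[0,0,-13,0,0,0],[0,0,-16,0,0,0],[0,0,-18,0,0,0],[0,0,-18,0,0,0],[0,0,-18,0,0,0]],
  ],
)

```text
time: 3.17
tool_pos: [0.4487, -0.3272, 0.1893]
tcp_rot: [3.114, -0.385, 0.007]
wrist_force: [-0.1, 0.6, -1.9]
width: 0.417
```

```bash
python3 -c "
from h import *
go([.3975,.0076,.12],-4.1)"
```

```text
t 3.17 row [-13.16, -31.25, 6.77, 0.22, -0.25, -10.01] rows>= 9 F [-0.1  0.6 -1.9] w 35.6 q [-0.67  0.07  1.91 -0.    1.16  1.14]
```

>>> servo_tool(
  plan=[
    [[-1.5,-3.5,0.5,0,0,-1],[-4,-9,1,0,0,-3],[-5.5,-13,2,0,0,-5],[-7,-17,3,0,0,-6],[-9,-21,4,0,0,-8],[-10.5,-25,5,0,0,-9],[-12,-28.5,6,0,0,-10],[-13.2,-31.25,6.8,0.2,-0.25,-10],[-13.2,-31.25,6.8,0.2,-0.25,-10],[-13.2,-31.25,6.8,0.2,-0.25,-10],[-13.2,-31.25,6.8,0.2,-0.25,-10]],
  ],
)

```text
time: 4.08
tool_pos: [0.3949, 0.0084, 0.1174]
tcp_rot: [3.139, -0.108, -0.007]
wrist_force: [-0.0, -0.4, -1.0]
width: 0.421
```

```bash
python3 -c "
from h import *
s,c=snap('wrist','w3'); print(s['tool_pos'],s['tcp_rot'],s['time']); snap('scene','s3')"
```

```text
[0.39494199 0.00839384 0.11737043] [ 3.13896427 -0.10760353 -0.00709023] 4.0833
```

View pics/w3.png

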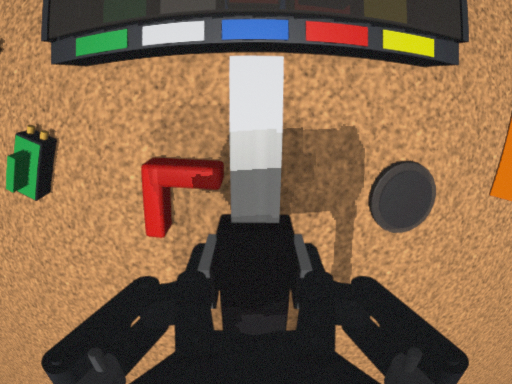

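View pics/s3.png

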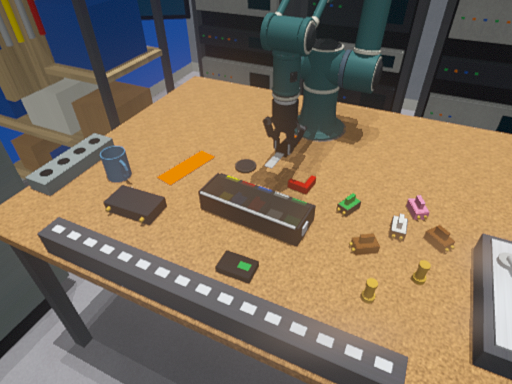

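```bash
python3 -c "
from h import *
import pickle
s,c=pickle.load(open('pics/w3.pkl','rb'))
P=[wplane(s,c,u,v,.0575) for u,v in [(102,42),(173,33),(255,29.5),(337,34),(409,43)]]
print(np.array(P).round(4))
d=P[0]-P[4]; print(np.linalg.norm(d), np.degrees(np.arctan2(-d[0],d[1])))
print('tip',wplane(s,c,256,56,.117+.006))
M=R.from_rotvec(s['tcp_rot']).as_matrix(); print(M.round(4))
"
```

```text
[[ 5.282e-01  1.106e-01  5.750e-02]
 [ 5.240e-01  5.590e-02  5.750e-02]
 [ 5.201e-01  4.000e-04  5.750e-02]
 [ 5.159e-01 -5.510e-02  5.750e-02]
 [ 5.127e-01 -1.111e-01  5.750e-02]]
0.222291419151752 -3.9952524276909602
tip [0.49416824 0.00192279 0.123     ]
[[ 9.976e-01 -6.850e-02 -4.500e-03]
 [-6.850e-02 -9.977e-01 -6.000e-04]
 [-4.500e-03  9.000e-04 -1.000e+00]]
```

>>> servo_tool(
  plan=[
    [[0,0,2,0,0.3,0],[0,0,4,0,0.3,0],[0,0,5.5,0,0.3,0],[0,0,5.8,0,0.3,0],[0,0,5.8,0,0.3,0],[0,0,5.8,0,0.3,0],[0,0,5.8,0,0.3,0],[0,0,5.8,0,0.3,0]],
  ],
)

```text
time: 4.85
tool_pos: [0.3979, 0.0067, 0.0621]
tcp_rot: [3.138, -0.113, 0.01]
wrist_force: [1.1, -0.0, 0.2]
width: 0.415
```

```bash
python3 -c "
from h import *
s,c=snap('scene','s4'); cv2.imwrite('pics/s4c.png',cv2.resize(cv2.imread('pics/s4.png')[130:250,180:340],(800,600),interpolation=2))
print(s['tool_pos'],s['time']); M=R.from_rotvec(s['tcp_rot']).as_matrix(); print(M.round(4))
print([proj(c,np.array([.581,-.0047,z])+np.array([.9976,-.0698,0])*x) for x,z in [(-.069,.057),(-.051,.066),(-.051,.057)]])
"
```

```text
[0.3979352  0.006729   0.06210902] 4.85
[[ 9.974e-01 -7.220e-02  6.200e-03]
 [-7.220e-02 -9.974e-01 -1.300e-03]
 [ 6.300e-03  9.000e-04 -1.000e+00]]
[(np.float64(265.2670249052215), np.float64(187.88005817179805)), (np.float64(262.3971908098715), np.float64(188.93791671714305)), (np.float64(262.40097406474314), np.float64(191.28238139311804))]
```

View pics/s4c.png

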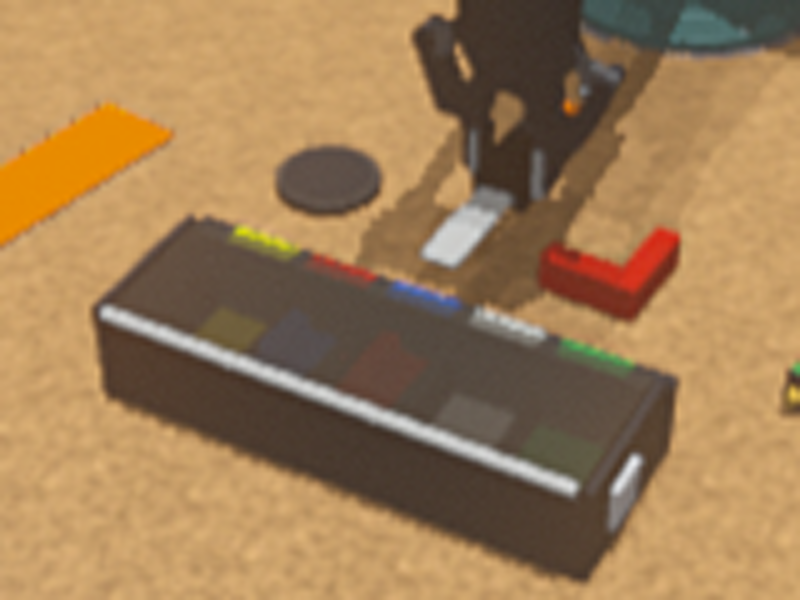

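>>> servo_tool(
  plan=[
    [[0,0,0.5,0,-0.3,0],[0,0,0.5,0,-0.3,0],[0,0,0.5,0,-0.3,0],[0,0,0.5,0,-0.3,0]],
  ],
)

```text
time: 5.23
tool_pos: [0.3977, 0.0069, 0.057]
tcp_rot: [3.139, -0.113, 0.001]
wrist_force: [0.1, -0.1, -1.4]
width: 0.422
```

```bash
python3 -c "
from h import *
for i in range(4):
    s,c=snap('wrist','w5'); 
    M=R.from_rotvec(s['tcp_rot']).as_matrix(); print(s['tool_pos'].round(4),s['time'],M[2,0].round(4))
"
```

```text
[0.3977 0.0069 0.057 ] 5.2333 0.0007
[0.3978 0.0069 0.057 ] 5.2833 0.0008
[0.3977 0.0069 0.057 ] 5.3333 0.0007
[0.3978 0.0069 0.057 ] 5.3833 0.0009
```

>>> servo_tool(
  plan=[
    [[0.5,0,0.15,0,0,0],[1,0,0.15,0,0,0],[1.6,0,0.15,0,0,0],[2.2,0,0.15,0,0,0],[2.8,0,0.15,0,0,0],[3.4,0,0.15,0,0,0],[4,0,0.15,0,0,0],[4,0,0.15,0,0,0],[4,0,0.15,0,0,0]],
  ],
)

```text
time: 6.18
tool_pos: [0.438, 0.004, 0.0555]
tcp_rot: [3.139, -0.113, 0.001]
wrist_force: [0.2, -0.5, -0.5]
width: 0.417
```

```bash
python3 -c "
from h import *
s,c=snap('wrist','w6'); snap('scene','s6'); cv2.imwrite('pics/s6c.png',cv2.resize(cv2.imread('pics/s6.png')[130:250,180:340],(800,600),interpolation=2))
"
```

```text
(no output)
```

View pics/w6.png

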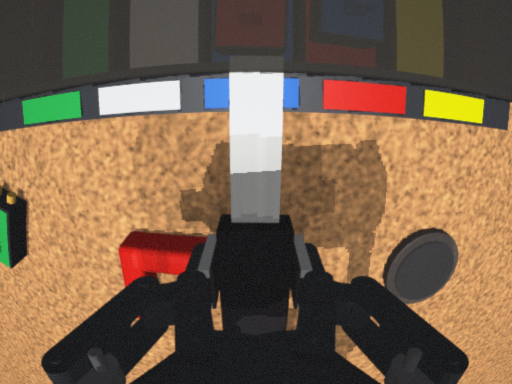

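View pics/s6c.png

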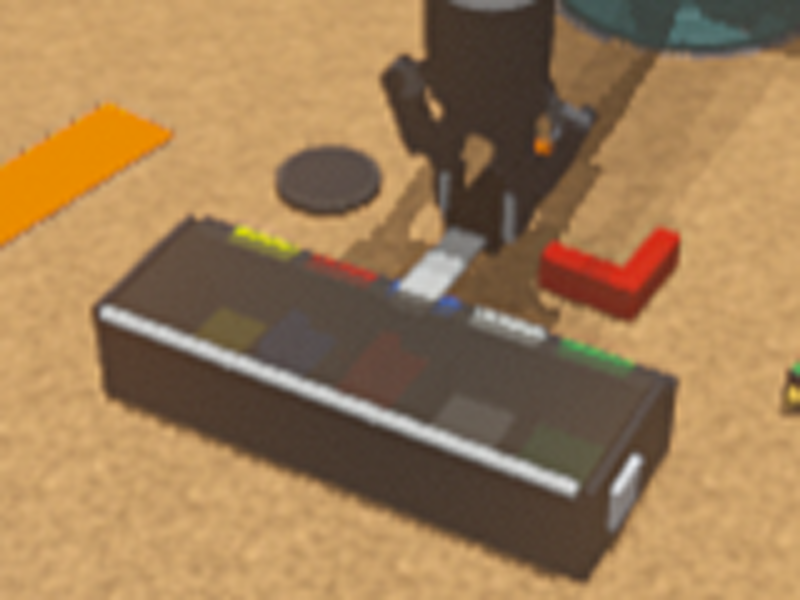

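>>> servo_tool(
  plan=[
    [[0.5,0,0,0,0,0],[1,0,0,0,0,0],[1.5,0,0,0,0,0],[1.8,0,0,0,0,0],[1.8,0,0,0,0,0],[1.8,0,0,0,0,0]],
  ],
)

```text
time: 6.78
tool_pos: [0.4555, 0.0027, 0.0553]
tcp_rot: [3.139, -0.113, -0.0]
wrist_force: [-0.0, -0.6, -0.6]
width: 0.42
```

```bash
python3 -c "
from h import *
s,c=snap('wrist','w7'); print(s['tool_pos'],s['wrist_force'])
C=np.array([.581,-.0047]); ex=np.array([.9976,-.0698])
x=(s['tool_pos'][:2]-C)@ex*100; z=s['tool_pos'][2]*100; tx=x+9.95; tz=z+.6+.125; print('tip case',tx,tz)
# arc about hinge underside: tip rel hinge at shut: underside is 2mm under the hinge axis (z 68-66)
r=np.hypot(5.1-tx,.2); a0=np.arctan2(-.2,5.1-tx)
for th in [.1,.2,.3,.4,.5,.6,.7,.8,.9,1.0,1.1,1.2,1.3,1.4,1.5,1.6,1.7,1.8]:
    X=5.1-r*np.cos(th+a0); Z=6.8+r*np.sin(th+a0); print(th,(X-tx).round(2),-(Z-tz).round(2))
"
```

```text
[0.4554784  0.00271734 0.05533521] [-0.04870461 -0.57208192 -0.61444807]
tip case -2.6238075234188702 6.258520828945207
0.1 0.02 -1.11
0.2 0.11 -1.88
0.3 0.29 -2.63
0.4 0.53 -3.37
0.5 0.85 -4.07
0.6 1.24 -4.74
0.7 1.69 -5.36
0.8 2.2 -5.94
0.9 2.77 -6.47
1.0 3.38 -6.93
1.1 4.04 -7.33
1.2 4.74 -7.67
1.3 5.46 -7.93
1.4 6.21 -8.12
1.5 6.98 -8.23
1.6 7.75 -8.27
1.7 8.52 -8.23
1.8 9.28 -8.11
```

View pics/w7.png

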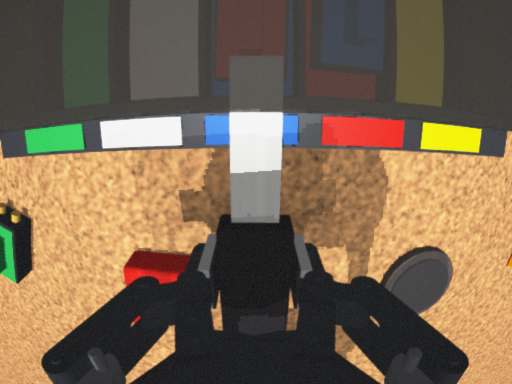

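>>> servo_tool(
  plan=[
    [[0,0,-0.4,0,0,0],[0,0,-0.8,0,0,0],[0.02,0,-1.1,0,0,0],[0.05,0,-1.5,0,0,0],[0.1,0,-1.9,0,0,0],[0.2,0,-2.25,0,0,0],[0.3,0,-2.65,0,0,0],[0.4,0,-3,0,0,0],[0.55,0,-3.4,0,0,0],[0.7,0,-3.75,0,0,0],[0.85,0,-4.1,0,0,0],[1.05,0,-4.4,0,0,0],[1.25,0,-4.75,0,0,0],[1.25,0,-4.75,0,0,0]],
  ],
)

```text
time: 8.0
tool_pos: [0.469, 0.0018, 0.1038]
tcp_rot: [3.139, -0.113, 0.003]
wrist_force: [-1.9, -0.2, -0.5]
width: 0.419
```

```bash
python3 -c "
from h import *
s,c=snap('wrist','w8'); print(s['tool_pos'],s['tcp_rot'],s['wrist_force']);snap('scene','s8'); cv2.imwrite('pics/s8c.png',cv2.resize(cv2.imread('pics/s8.png')[110:250,170:350],(771,600),interpolation=2))"
```

```text
[0.46899082 0.00179139 0.10382188] [ 3.13863225e+00 -1.12886294e-01  2.92240893e-03] [-1.88657203 -0.23716787 -0.50946347]
```

View pics/w8.png

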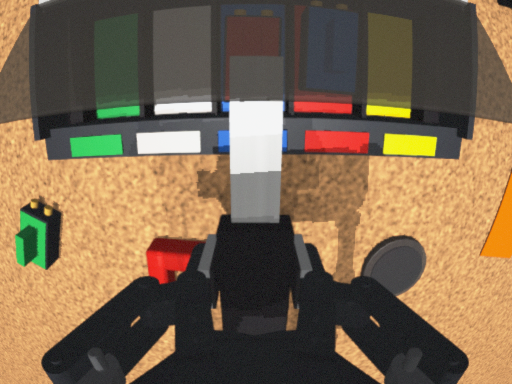

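View pics/s8c.png

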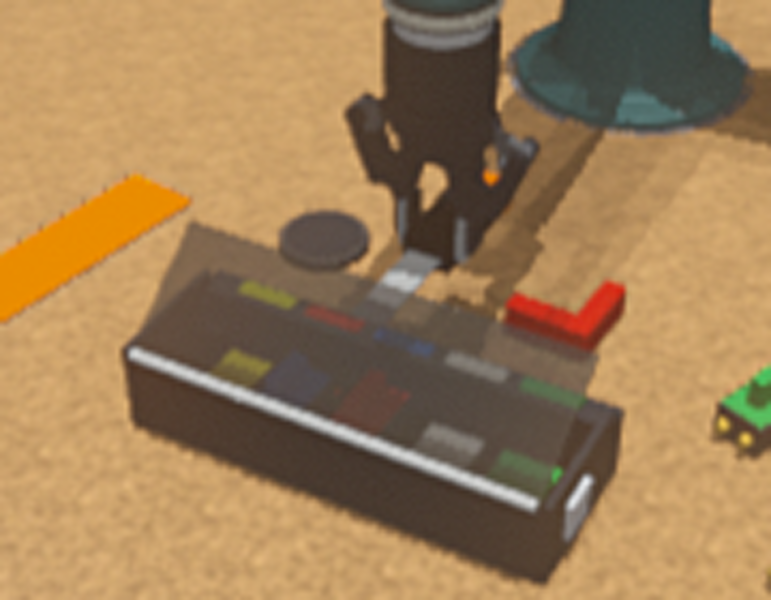

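>>> servo_tool(
  plan=[
    [[0.45,0,-0.6,0,0,0],[0.7,0,-0.9,0,0,0],[0.95,0,-1.2,0,0,0],[1.5,0,-1.7,0,0,0],[2.15,0,-2.2,0,0,0],[2.8,0,-2.6,0,0,0],[3.5,0,-2.9,0,0,0],[4.2,0,-3.2,0,0,0],[4.95,0,-3.4,0,0,0],[5.75,0,-3.5,0,0,0],[6.5,0,-3.5,0,0,0],[7.25,0,-3.5,0,0,0],[8,0,-3.35,0,0,0],[8.3,0,-3.35,0,0,0],[8.5,0,-3.35,0,0,0],[8.5,0,-3.35,0,0,0]],
  ],
)

```text
time: 9.43
tool_pos: [0.5545, -0.0044, 0.1372]
tcp_rot: [3.139, -0.113, 0.005]
wrist_force: [0.3, 0.4, -1.4]
width: 0.418
```

```bash
python3 -c "
from h import *
s,c=snap('wrist','w9'); print(s['tool_pos'],s['tcp_rot'],s['wrist_force']);snap('scene','s9'); cv2.imwrite('pics/s9c.png',cv2.resize(cv2.imread('pics/s9.png')[90:250,150:350],(750,600),interpolation=2))"
```

```text
[ 0.55447632 -0.00437203  0.13717957] [ 3.13857845 -0.11301494  0.00507896] [ 0.30383574  0.3543964  -1.35436176]
```

View pics/w9.png

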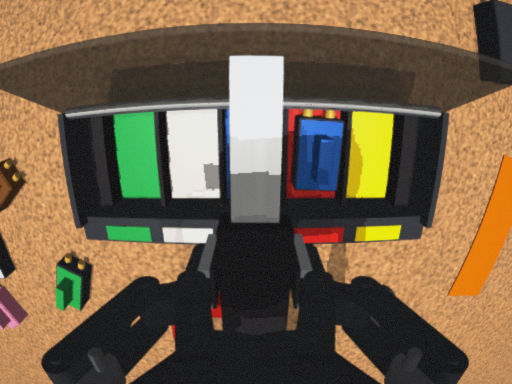

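View pics/s9c.png

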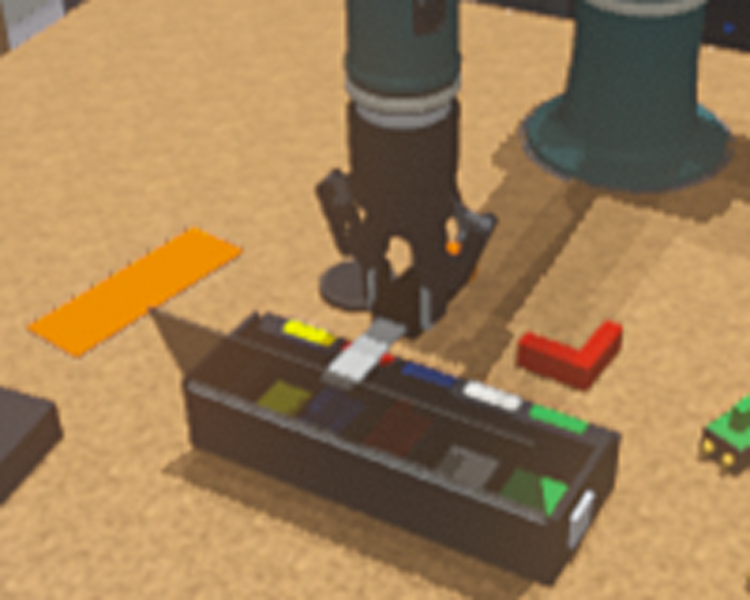

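>>> servo_tool(
  plan=[
    [[-2,0,-1,0,0,0],[-4,0,-4,0,0,0],[-5,0,-7,0,0,0],[-5,0,-7,0,0,0],[-5,0,-7,0,0,0]],
  ],
)

```text
time: 9.95
tool_pos: [0.5058, -0.0007, 0.2103]
tcp_rot: [3.138, -0.113, 0.017]
wrist_force: [-0.5, 0.1, -1.5]
width: 0.42
```

```bash
python3 -c "
from h import *
go([.448,-.3272,.1],-14)"
```

```text
t 9.95 row [-3.54, 32.97, 11.01, -0.01, -0.61, 9.89] rows>= 9 F [-0.5  0.1 -1.5] w 35.9 q [-0.05 -0.05  1.99 -0.    1.19  1.59]
```

>>> servo_tool(
  plan=[
    [[-0.4,4,0,0,0,1],[-0.8,8,0,0,0,2],[-1.2,12,0,0,0,3],[-1.6,16,0,0,-0.3,5],[-2,20,1,0,-0.3,6],[-2.5,24,3,0,-0.6,8],[-3,28,6,0,-0.6,9],[-3.3,31,9,0,-0.6,9.9],[-3.5,33,11,0,-0.6,9.9],[-3.5,33,11,0,-0.6,9.9],[-3.5,33,11,0,-0.6,9.9],[-3.5,33,11,0,-0.6,9.9]],
  ],
)

```text
time: 10.95
tool_pos: [0.4479, -0.3271, 0.099]
tcp_rot: [-3.116, 0.384, 0.002]
wrist_force: [-0.4, -0.5, -0.2]
width: 0.415
```

```bash
python3 -c "
from h import *
go([.448,-.3272,.0095],-14)
snap('wrist','w10')"
```

```text
t 10.95 row [0.02, 0.02, 8.95, -0.08, 0.08, -0.06] rows>= 3 F [-0.4 -0.5 -0.2] w 35.5 q [-0.68  0.16  1.99  0.    0.99  1.14]
```

View pics/w10.png

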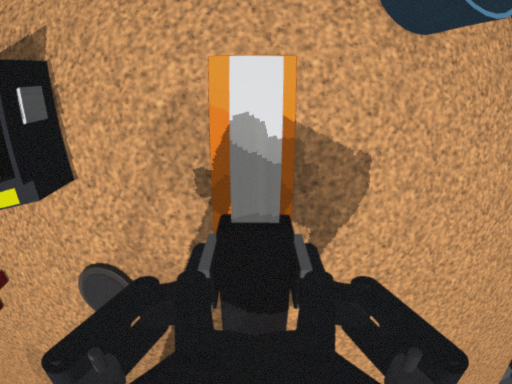

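Blade (tip at 256,56) sits right over the pad, aligned. Lower and release.

>>> servo_tool(
  plan=[
    [[0,0,3,0,0,0],[0,0,6,0,0,0],[0,0,7.5,0,0,0],[0,0,8.5,0,0,0],[0,0,9,0,0,0],[0,0,9,0,0,0],[0,0,9,0,0,0]],
  ],
)

```text
time: 11.58
tool_pos: [0.4501, -0.3275, 0.0115]
tcp_rot: [3.117, -0.382, 0.004]
wrist_force: [0.3, -0.4, -0.3]
width: 0.419
```

>>> servo_tool(
  plan=[
    [[0,0,0,0,0,0],[0,0,0,0,0,0],[0,0,0,0,0,0],[0,0,0,0,0,0],[0,0,0,0,0,0],[0,0,0,0,0,0]],
  ],
  claw=8.5,
)

```text
time: 12.08
tool_pos: [0.4501, -0.3276, 0.0118]
tcp_rot: [3.117, -0.382, 0.005]
wrist_force: [-0.3, 0.1, -0.4]
width: 0.995
```

>>> servo_tool(
  plan=[
    [[0,0,-3,0,0,0],[0,0,-7,0,0,0],[0,0,-11,0,0,0],[0,0,-15,0,0,0],[0,0,-19,0,0,0],[0,0,-20,0,0,0],[0,0,-20,0,0,0]],
  ],
)

```text
time: 12.67
tool_pos: [0.4521, -0.3294, 0.2173]
tcp_rot: [3.112, -0.381, 0.018]
wrist_force: [-0.4, -1.2, 0.1]
width: 0.994
```

```bash
python3 -c "
from h import *
go([.2,.3,.2],-14)
snap('wrist','w11');snap('top','t11')"
```

```text
t 12.67 row [-39.68, -55.0, 0.99, 0.27, -0.69, 0.03] rows>= 17 F [-0.4 -1.2  0.1] w 84.9 q [-0.67  0.05  1.88  0.    1.2   1.14]
```

View pics/w11.png

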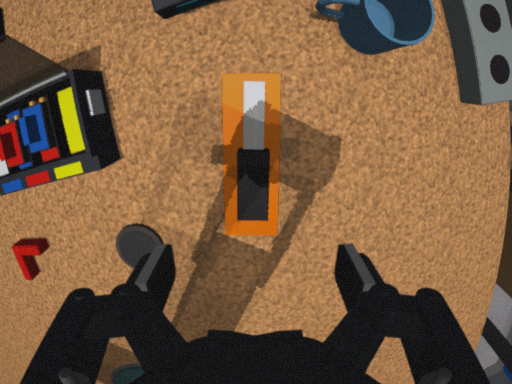

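View pics/t11.png

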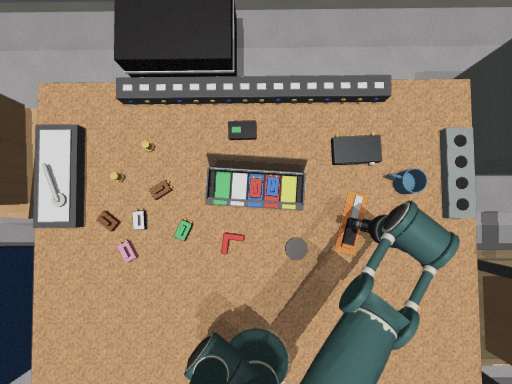

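>>> servo_tool(
  plan=[
    [[1,-4,-1,0,0,-7],[1,-8,-2,0,0,-14],[2,-12,-3,0,0,-21],[3,-16,-3,0,0,-28],[4,-20,-3,0,0,-35],[4,-24,-3,0,0,-42],[4,-26,-3,0,0,-49],[4,-26,-3,0,0,-56],[4,-26,-3,0,0,-63],[4,-26,-3,0,0,-70],[4,-26,-3,0,0,-77],[4,-26,-3,0,0,-84],[4,-26,-3,0,0,-91],[4,-26,-3,0,0,-98],[4,-26,-3,0,0,-98]],
  ],
  claw=4,
)

```text
time: 14.02
tool_pos: [0.549, -0.0841, 0.2376]
tcp_rot: [-2.329, -2.105, 0.004]
wrist_force: [-0.3, -0.3, -0.5]
width: 0.471
```

```bash
python3 -c "
from h import *
go([.55,-.034,.24],176)"
```

```text
t 14.02 row [5.0, -0.41, -0.24, -0.17, -0.13, -91.8] rows>= 13 F [-0.3 -0.3 -0.5] w 40.2 q [-0.2   0.04  1.85 -0.    1.26 -0.1 ]
```

>>> servo_tool(
  plan=[
    [[1,0,0,0,0,-7],[2,0,0,0,0,-14],[3,0,0,0,0,-21],[4,0,0,0,0,-28],[5,-0.4,0,0,0,-35],[5,-0.4,0,0,0,-42],[5,-0.4,0,0,0,-49],[5,-0.4,0,0,0,-56],[5,-0.4,0,0,0,-63],[5,-0.4,0,0,0,-70],[5,-0.4,0,0,0,-77],[5,-0.4,0,0,0,-84],[5,-0.4,0,0,0,-91.8],[5,-0.4,0,0,0,-91.8],[5,-0.4,0,0,0,-91.8],[5,-0.4,0,0,0,-91.8]],
  ],
)

```text
time: 15.35
tool_pos: [0.5494, -0.0339, 0.2363]
tcp_rot: [-0.116, -3.134, 0.0]
wrist_force: [-0.6, -0.1, -0.4]
width: 0.467
```

```bash
python3 -c "
from h import *
go([.55,-.034,.24],176)
snap('wrist','w12')"
```

```text
t 15.35 row [-0.05, -0.0, -0.37, -0.02, -0.32, -0.25] rows>= 1 F [-0.6 -0.1 -0.4] w 39.9 q [-0.11  0.03  1.86 -0.    1.26 -1.6 ]
```

View pics/w12.png

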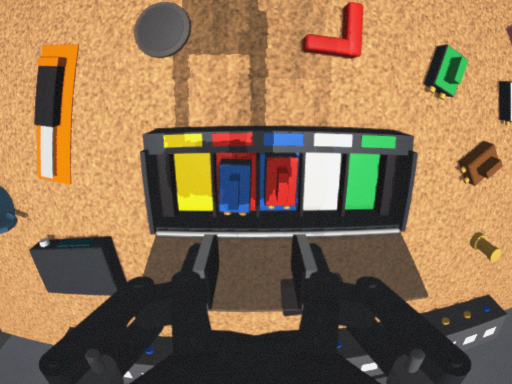

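```bash
python3 -c "
from h import *
cv2.imwrite('pics/w12c.png',cv2.resize(cv2.imread('pics/w12.png')[120:240,140:420],(800,343),interpolation=2))"
```

```text
(no output)
```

View pics/w12c.png

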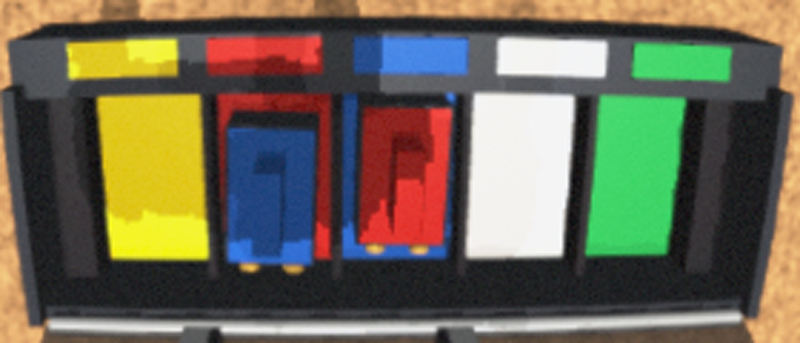

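```bash
python3 -c "
from h import *
import pickle
s,c=pickle.load(open('pics/w12.pkl','rb'))
C=np.array([.581,-.0047]); ex=np.array([.9976,-.0698]); ey=np.array([.0698,.9976])
f=lambda u,v: (u/2.857+140,v/2.857+120)
for n,z,pts in [('blue',.036,[(228,127),(317,127),(312,263),(229,265)]),('red',.036,[(362,107),(449,107),(440,245),(360,245)]),('gfloor',.008,[(600,95),(686,95),(668,257),(587,255)]),('yfloor',.008,[(97,95),(207,95),(210,258),(112,260)]),('ytile',.0575,[(67,42),(179,39),(178,77),(68,79)]),('gtile',.0575,[(633,44),(731,46),(730,80),(632,77)])]:
    P=np.array([wplane(s,c,*f(*p),z) for p in pts]); m=P.mean(0); q=np.array([(p[:2]-C)@np.c_[ex,ey] for p in P]); print(n,m.round(4),'case',q.mean(0).round(4),q.round(3).tolist())
"
```

```text
blue [ 0.5814 -0.0595  0.036 ] case [ 0.0042 -0.0547] [[-0.027, -0.072], [-0.027, -0.035], [0.035, -0.038], [0.036, -0.074]]
red [ 0.5767 -0.0029  0.036 ] case [-0.0044  0.0015] [[-0.035, -0.016], [-0.035, 0.02], [0.026, 0.019], [0.026, -0.017]]
gfloor [0.5935 0.1122 0.008 ] case [0.0043 0.1174] [[-0.036, 0.095], [-0.037, 0.139], [0.046, 0.14], [0.044, 0.096]]
yfloor [ 0.5779 -0.1153  0.008 ] case [ 0.0047 -0.1106] [[-0.036, -0.136], [-0.035, -0.085], [0.044, -0.087], [0.045, -0.135]]
ytile [ 0.5135 -0.1107  0.0575] case [-0.06   -0.1105] [[-0.068, -0.133], [-0.067, -0.087], [-0.052, -0.088], [-0.053, -0.133]]
gtile [0.5287 0.1129 0.0575] case [-0.0604  0.1137] [[-0.067, 0.091], [-0.068, 0.136], [-0.054, 0.137], [-0.053, 0.092]]
```

```bash
cat >> h.py <<'E'
C=np.array([.5811,-.0032]); EX=np.array([.9976,-.0698]); EY=np.array([.0698,.9976])
def cp(x,y,z): return [*(C+x*EX+y*EY),z]
E
python3 -c "
from h import *
go(cp(-.0044,0,.09),176);go(cp(-.0044,0,.042),176)"
```

```text
t 15.4 row [-2.54, 3.3, 14.65, -0.02, -0.28, -0.2] rows>= 4 F [-0.   1.  -0.4] w 40.3 q [-0.11  0.03  1.86 -0.    1.26 -1.6 ]
t 15.4 row [-2.57, 3.31, 19.45, -0.02, -0.28, -0.2] rows>= 5 F [-0.   1.  -0.4] w 40.3 q [-0.11  0.03  1.86 -0.    1.26 -1.6 ]
```

>>> servo_tool(
  plan=[
    [[-1.5,2,2,0,0,0],[-2.55,3.3,4,0,-0.2,-0.2],[-2.55,3.3,7,0,-0.2,-0.2],[-2.55,3.3,11,0,-0.2,-0.2],[-2.55,3.3,14,0,-0.2,-0.2],[-2.55,3.3,16,0,-0.2,-0.2],[-2.55,3.3,18,0,-0.2,-0.2],[-2.55,3.3,19.4,0,-0.2,-0.2],[-2.55,3.3,19.4,0,-0.2,-0.2],[-2.55,3.3,19.4,0,-0.2,-0.2]],
  ],
)

```text
time: 16.23
tool_pos: [0.5755, -0.0029, 0.0415]
tcp_rot: [-0.112, -3.135, 0.0]
wrist_force: [1.3, 0.4, -0.2]
width: 0.466
```

```bash
python3 -c "
from h import *
go(cp(-.0044,0,.042),176)
snap('wrist','w13')"
```

```text
t 16.23 row [-0.12, 0.01, -0.05, -0.02, -0.23, -0.1] rows>= 1 F [ 1.3  0.4 -0.2] w 39.8 q [-0.05  0.27  1.98 -0.    0.9  -1.55]
```

View pics/w13.png

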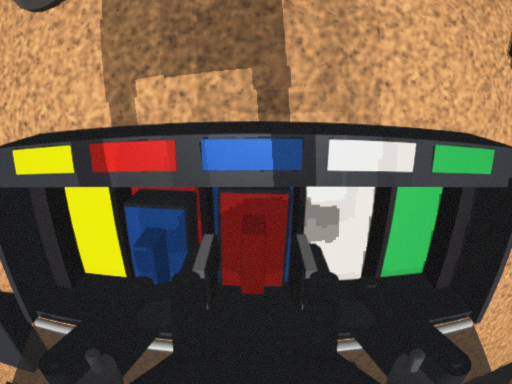

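Fingers straddle the red fin (around 255,260). Close and lift.

>>> servo_tool(
  plan=[
    [[0,0,0,0,0,0],[0,0,0,0,0,0],[0,0,0,0,0,0],[0,0,0,0,0,0],[0,0,0,0,0,0],[0,0,0,0,0,0]],
  ],
  claw=0.4,
  grip_force=60,
)

```text
time: 16.78
tool_pos: [0.5782, -0.0031, 0.0444]
tcp_rot: [0.112, 3.138, -0.001]
wrist_force: [-0.7, -1.7, 6.8]
width: 0.124
```

>>> servo_tool(
  plan=[
    [[0,0,-1,0,0,0],[0,0,-3,0,0,0],[0,0,-6,0,0,0],[0,0,-8,0,0,0],[0,0,-8,0,0,0],[0,0,-8,0,0,0]],
  ],
)

```text
time: 17.28
tool_pos: [0.5791, -0.0031, 0.1261]
tcp_rot: [0.112, 3.135, -0.001]
wrist_force: [-0.3, 0.0, -1.7]
width: 0.126
```

```bash
python3 -c "
from h import *
go(cp(0,-.112,.122),176);go(cp(0,-.112,.044),176)
snap('wrist','w14')"
```

```text
t 17.28 row [-0.22, -11.2, 0.41, -0.01, 0.28, -0.09] rows>= 3 F [-0.3  0.  -1.7] w 10.7 q [-0.05  0.17  1.92 -0.    1.05 -1.55]
t 17.28 row [-0.18, -11.2, 8.21, -0.01, 0.28, -0.09] rows>= 4 F [-0.3  0.  -1.7] w 10.7 q [-0.05  0.17  1.92 -0.    1.05 -1.55]
```

View pics/w14.png

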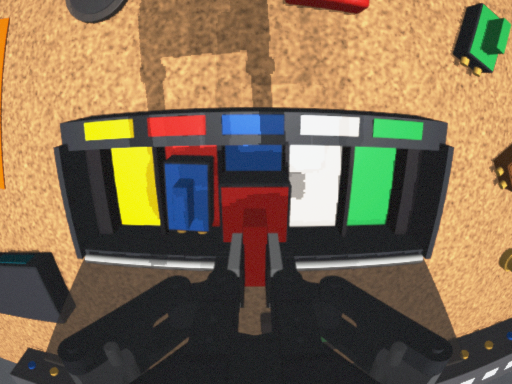

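>>> servo_tool(
  plan=[
    [[0,-3,0,0,0,0],[0,-7,0,0,0.2,0],[-0.2,-10.5,0.4,0,0.2,0],[-0.2,-11.2,1,0,0.2,0],[-0.2,-11.2,2,0,0.2,0],[-0.2,-11.2,4,0,0.2,0],[-0.2,-11.2,6,0,0.2,0],[-0.2,-11.2,7.5,0,0.2,0],[-0.2,-11.2,8.1,0,0.2,0],[-0.2,-11.2,8.1,0,0.2,0],[-0.2,-11.2,8.1,0,0.2,0]],
  ],
)

```text
time: 18.25
tool_pos: [0.5693, -0.1133, 0.0436]
tcp_rot: [-0.11, -3.131, -0.001]
wrist_force: [-9.9, 0.3, 17.5]
width: 0.118
```

>>> servo_tool(
  plan=[
    [[0,0,0,0,0,0],[0,0,0,0,0,0],[0,0,0,0,0,0],[0,0,0,0,0,0]],
  ],
  claw=4,
)

```text
time: 18.58
tool_pos: [0.5687, -0.1124, 0.0425]
tcp_rot: [-0.109, -3.13, -0.002]
wrist_force: [0.9, -0.1, 0.0]
width: 0.468
```

>>> servo_tool(
  plan=[
    [[0,0,-1,0,0,0],[0,0,-3,0,0,0],[0,0,-5,0,0,0],[0,0,-5,0,0,0],[0,0,-5,0,0,0]],
  ],
)

```text
time: 19.0
tool_pos: [0.5708, -0.1128, 0.0944]
tcp_rot: [-0.109, -3.134, -0.001]
wrist_force: [-0.3, 0.6, 0.6]
width: 0.468
```

```bash
python3 -c "
from h import *
go(cp(.0042,-.0562,.092),176)
go(cp(.0042,-.0562,.043),176)
snap('wrist','w15')"
```

```text
t 19.0 row [-0.69, 5.38, 0.24, 0.02, -0.34, 0.02] rows>= 2 F [-0.3  0.6  0.6] w 40.0 q [-0.24  0.22  1.93 -0.    1.   -1.74]
t 19.0 row [-0.72, 5.38, 5.14, 0.02, -0.34, 0.02] rows>= 2 F [-0.3  0.6  0.6] w 40.0 q [-0.24  0.22  1.93 -0.    1.   -1.74]
```

View pics/w15.png

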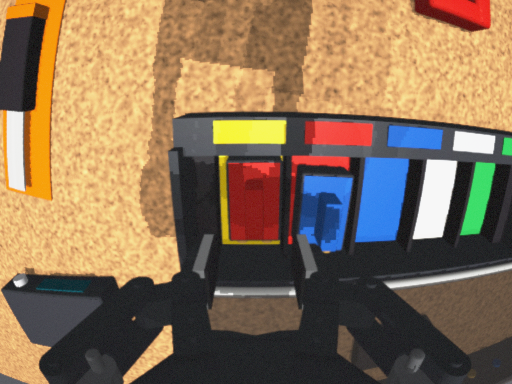

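>>> servo_tool(
  plan=[
    [[-0.4,3,0,0,-0.3,0],[-0.7,5.4,0.2,0,-0.3,0],[-0.7,5.4,1,0,-0.3,0],[-0.7,5.4,3,0,-0.3,0],[-0.7,5.4,4.5,0,-0.3,0],[-0.7,5.4,5,0,-0.3,0],[-0.7,5.4,5,0,-0.3,0],[-0.7,5.4,5,0,-0.3,0]],
  ],
)

```text
time: 19.72
tool_pos: [0.5791, -0.0592, 0.0422]
tcp_rot: [-0.109, -3.134, -0.002]
wrist_force: [-0.3, 0.0, -0.3]
width: 0.468
```

>>> servo_tool(
  plan=[
    [[0,0,0,0,0,0],[0,0,0,0,0,0],[0,0,0,0,0,0],[0,0,0,0,0,0],[0,0,0,0,0,0],[0,0,0,0,0,0]],
  ],
  claw=0.4,
)

```text
time: 20.22
tool_pos: [0.5797, -0.0595, 0.0429]
tcp_rot: [-0.109, -3.136, -0.001]
wrist_force: [-0.6, -0.7, 2.7]
width: 0.128
```

>>> servo_tool(
  plan=[
    [[0,0,-1,0,0,0],[0,0,-3,0,0,0],[0,0,-6,0,0,0],[0,0,-8,0,0,0],[0,0,-8,0,0,0],[0,0,-8,0,0,0]],
  ],
)

```text
time: 20.72
tool_pos: [0.5812, -0.0596, 0.1248]
tcp_rot: [-0.109, -3.139, -0.001]
wrist_force: [-1.3, -0.1, -2.1]
width: 0.124
```

```bash
python3 -c "
from h import *
go(cp(0.003,0,.122),176);go(cp(0.003,0,.046),176)
snap('wrist','w16')"
```

```text
t 20.72 row [0.11, 5.63, 0.28, 0.02, -0.02, 0.01] rows>= 2 F [-1.3 -0.1 -2.1] w 10.6 q [-0.15  0.18  1.91  0.    1.05 -1.65]
t 20.72 row [0.1, 5.62, 7.88, 0.02, -0.02, 0.01] rows>= 3 F [-1.3 -0.1 -2.1] w 10.6 q [-0.15  0.18  1.91  0.    1.05 -1.65]
```

View pics/w16.png

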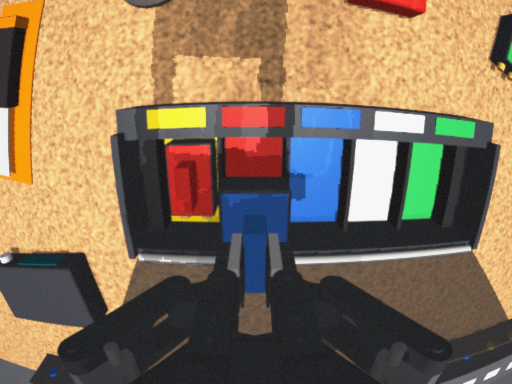

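>>> servo_tool(
  plan=[
    [[0,3,0,0,0,0],[0,5.6,0,0,0,0],[0.1,5.6,1,0,0,0],[0.1,5.6,3,0,0,0],[0.1,5.6,5,0,0,0],[0.1,5.6,6.5,0,0,0],[0.1,5.6,7.3,0,0,0],[0.1,5.6,7.7,0,0,0],[0.1,5.6,7.9,0,0,0],[0.1,5.6,7.9,0,0,0]],
  ],
)

```text
time: 21.6
tool_pos: [0.5814, -0.0037, 0.0434]
tcp_rot: [-0.109, -3.134, -0.001]
wrist_force: [0.4, 0.3, -1.8]
width: 0.128
```

>>> servo_tool(
  plan=[
    [[0,0,0,0,0,0],[0,0,0.1,0,0,0],[0,0,0.1,0,0,0]],
  ],
)

```text
time: 21.85
tool_pos: [0.5817, -0.0039, 0.043]
tcp_rot: [-0.109, -3.134, -0.001]
wrist_force: [-2.2, -0.7, 1.6]
width: 0.124
```

>>> servo_tool(
  plan=[
    [[0,0,0,0,0,0],[0,0,0,0,0,0],[0,0,0,0,0,0],[0,0,0,0,0,0]],
  ],
  claw=4,
)

```text
time: 22.18
tool_pos: [0.582, -0.0039, 0.0431]
tcp_rot: [-0.109, -3.135, -0.001]
wrist_force: [-0.0, -0.1, -0.1]
width: 0.466
```

>>> servo_tool(
  plan=[
    [[0,0,-1,0,0,0],[0,0,-3,0,0,0],[0,0,-5,0,0,0],[0,0,-5,0,0,0],[0,0,-5,0,0,0]],
  ],
)

```text
time: 22.6
tool_pos: [0.584, -0.0039, 0.0954]
tcp_rot: [-0.109, -3.139, -0.001]
wrist_force: [-0.4, -0.7, 0.6]
width: 0.466
```

```bash
python3 -c "
from h import *
go(cp(-.006,-.112,.092),176)
snap('wrist','w17')"
```

```text
t 22.6 row [0.89, -11.15, 0.33, 0.03, -0.03, 0.01] rows>= 3 F [-0.4 -0.7  0.6] w 39.8 q [-0.05  0.21  1.93  0.    1.   -1.55]
```

View pics/w17.png

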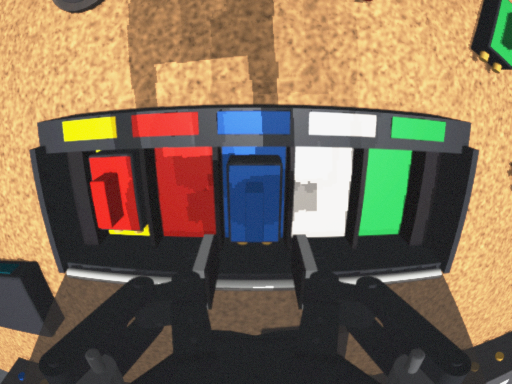

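```bash
python3 -c "
from h import *
go([.5695,-.1128,.0435],176)"
```

```text
t 22.65 row [0.54, -10.96, 5.04, 0.02, -0.19, 0.01] rows>= 3 F [0.1 0.3 0.3] w 40.1 q [-0.05  0.22  1.93  0.    1.   -1.55]
```

>>> servo_tool(
  plan=[
    [[0.2,-3,0,0,0,0],[0.4,-7,0,0,0,0],[0.5,-10.9,0,0,-0.2,0],[0.5,-10.9,1,0,-0.2,0],[0.5,-10.9,3,0,-0.2,0],[0.5,-10.9,4.5,0,-0.2,0],[0.5,-10.9,5,0,-0.2,0],[0.5,-10.9,5,0,-0.2,0],[0.5,-10.9,5,0,-0.2,0]],
  ],
)

```text
time: 23.4
tool_pos: [0.5693, -0.1117, 0.0431]
tcp_rot: [-0.109, -3.138, -0.001]
wrist_force: [0.6, -0.6, 1.4]
width: 0.468
```

>>> servo_tool(
  plan=[
    [[0,0,0,0,0,0],[0,0,0,0,0,0],[0,0,0,0,0,0],[0,0,0,0,0,0],[0,0,0,0,0,0],[0,0,0,0,0,0]],
  ],
  claw=0.4,
)

```text
time: 23.9
tool_pos: [0.57, -0.1118, 0.0439]
tcp_rot: [-0.109, -3.14, -0.001]
wrist_force: [0.4, -0.2, 3.2]
width: 0.123
```

>>> servo_tool(
  plan=[
    [[0,0,-1,0,0,0],[0,0,-3,0,0,0],[0,0,-6,0,0,0],[0,0,-8,0,0,0],[0,0,-8,0,0,0],[0,0,-8,0,0,0]],
  ],
)

```text
time: 24.4
tool_pos: [0.5712, -0.1121, 0.1258]
tcp_rot: [0.109, 3.136, -0.0]
wrist_force: [-0.6, -0.2, -1.5]
width: 0.121
```

```bash
python3 -c "
from h import *
go(cp(0,-.056,.122),176);go(cp(0,-.056,.046),176)
snap('wrist','w18')"
```

```text
t 24.4 row [-0.23, 5.34, 0.38, 0.0, 0.19, 0.03] rows>= 2 F [-0.6 -0.2 -1.5] w 10.3 q [-0.24  0.18  1.91  0.    1.05 -1.74]
t 24.4 row [-0.2, 5.34, 7.98, 0.0, 0.19, 0.03] rows>= 3 F [-0.6 -0.2 -1.5] w 10.3 q [-0.24  0.18  1.91  0.    1.05 -1.74]
```

View pics/w18.png

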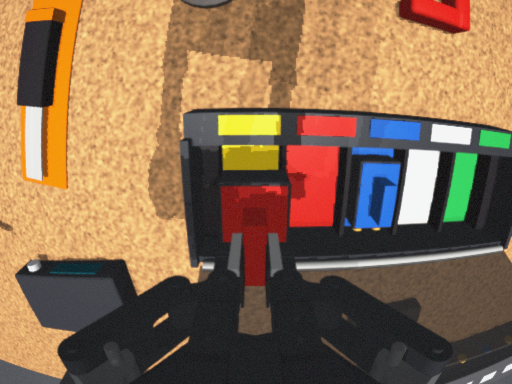

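>>> servo_tool(
  plan=[
    [[0,3,0,0,0,0],[-0.2,5.4,0,0,0.2,0],[-0.2,5.4,1,0,0.2,0],[-0.2,5.4,3,0,0.2,0],[-0.2,5.4,5,0,0.2,0],[-0.2,5.4,6.5,0,0.2,0],[-0.2,5.4,7.3,0,0.2,0],[-0.2,5.4,7.7,0,0.2,0],[-0.2,5.4,7.9,0,0.2,0],[-0.2,5.4,7.9,0,0.2,0]],
  ],
)

```text
time: 25.28
tool_pos: [0.5747, -0.0582, 0.0445]
tcp_rot: [-0.109, -3.134, -0.001]
wrist_force: [0.2, -0.1, -0.6]
width: 0.123
```

>>> servo_tool(
  plan=[
    [[0,0,0,0,0,0],[0,0,0.1,0,0,0],[0,0,0.1,0,0,0]],
  ],
)

```text
time: 25.53
tool_pos: [0.5751, -0.0585, 0.044]
tcp_rot: [-0.109, -3.135, -0.001]
wrist_force: [-1.7, -0.4, 1.1]
width: 0.117
```

>>> servo_tool(
  plan=[
    [[0,0,0,0,0,0],[0,0,0,0,0,0],[0,0,0,0,0,0],[0,0,0,0,0,0]],
  ],
  claw=4,
)

```text
time: 25.87
tool_pos: [0.5753, -0.0585, 0.0441]
tcp_rot: [-0.109, -3.135, -0.001]
wrist_force: [1.0, -1.5, 0.7]
width: 0.467
```

>>> servo_tool(
  plan=[
    [[0,0,-1,0,0,0],[0,0,-4,0,0,0],[0,0,-8,0,0,0],[0,0,-12,0,0,0],[0,0,-15,0,0,0],[0,0,-15,0,0,0]],
  ],
)

```text
time: 26.37
tool_pos: [0.5812, -0.0592, 0.2039]
tcp_rot: [0.109, 3.129, -0.002]
wrist_force: [0.9, 0.2, 1.2]
width: 0.467
```

```bash
python3 -c "
from h import *
go([.44,.25,.19],160)
snap('wrist','w19');snap('top','t19')"
```

```text
t 26.37 row [16.24, 29.87, 1.19, 0.05, 0.62, 16.02] rows>= 9 F [0.9 0.2 1.2] w 39.9 q [-0.14  0.11  1.84  0.    1.18 -1.65]
```

View pics/w19.png

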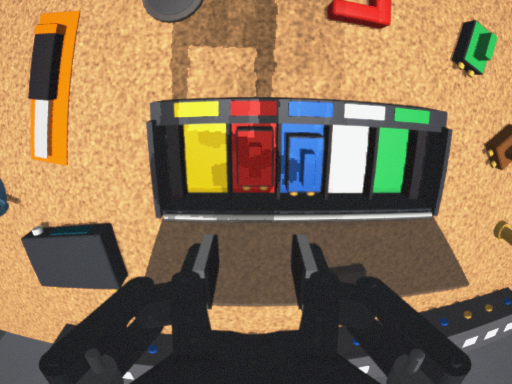

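View pics/t19.png

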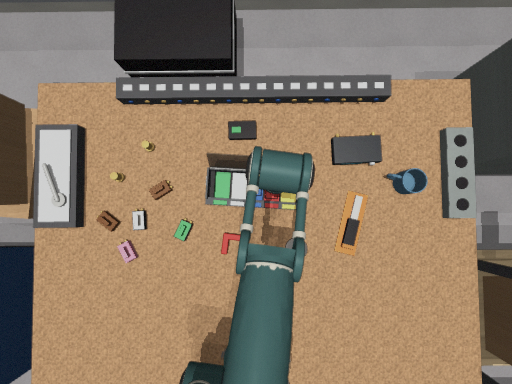

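```bash
python3 -c "
from h import *
go([.44,.238,.13],153)"
```

```text
t 26.47 row [15.79, 28.65, 6.72, 0.02, 0.07, 23.02] rows>= 9 F [-0.6  0.6 -0.5] w 40.5 q [-0.14  0.11  1.85  0.    1.18 -1.65]
```

>>> servo_tool(
  plan=[
    [[1.8,3.3,0,0,0,3],[3.6,6.6,0,0,0,6],[5.5,10,0,0,0,9],[7.3,13.3,0,0,0,12],[9,16.5,0,0,0,15],[11,20,1,0,0,18],[13,23.5,2.5,0,0,21],[14.5,26.5,4.5,0,0,23],[15.8,28.6,6.7,0,0,23],[15.8,28.6,6.7,0,0,23],[15.8,28.6,6.7,0,0,23],[15.8,28.6,6.7,0,0,23]],
  ],
)

```text
time: 27.47
tool_pos: [0.4393, 0.2371, 0.1293]
tcp_rot: [0.732, 3.055, -0.002]
wrist_force: [1.5, 0.5, 1.1]
width: 0.466
```

```bash
python3 -c "
from h import *
go([.44,.238,.13],153)
snap('wrist','w20')"
```

```text
t 27.47 row [-0.02, 0.11, -0.07, -0.08, 0.02, 0.07] rows>= 1 F [1.5 0.5 1.1] w 39.8 q [ 0.45  0.02  2.08 -0.    1.04 -0.65]
```

View pics/w20.png

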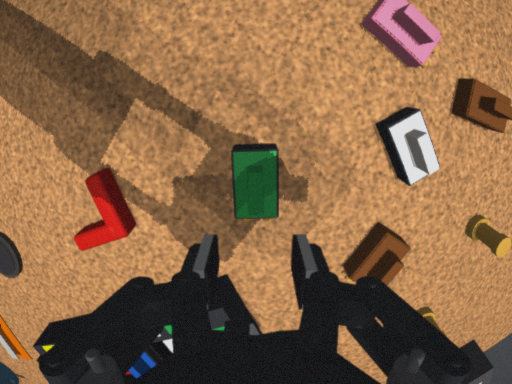

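```bash
python3 -c "
from h import *
import pickle
s,c=pickle.load(open('pics/w20.pkl','rb'))
P=np.array([wplane(s,c,u,v,.028)[:2] for u,v in [(233,152),(278,151),(279,218),(235,219)]]); m=P.mean(0); d=(P[2]+P[3]-P[0]-P[1]); print(m, np.linalg.norm(d)/2,np.linalg.norm(P[1]-P[0]),np.degrees(np.arctan2(d[1],d[0])))
P=np.array([wplane(s,c,u,v,.028)[:2] for u,v in [(386,120),(414,111),(439,171),(410,185)]]); m2=P.mean(0); d=(P[2]+P[3]-P[0]-P[1]); print(m2, np.linalg.norm(d)/2,np.linalg.norm(P[1]-P[0]),np.degrees(np.arctan2(d[1],d[0])))
go([*m,.036],153)
"
```

```text
[0.43878395 0.2399715 ] 0.06135846579765902 0.03770263435593229 -25.568765895227575
[0.47080522 0.38604663] 0.0673155592095436 0.030029841230293043 4.652588429264508
t 27.52 row [0.28, 0.2, 9.42, 0.01, 0.08, 0.01] rows>= 3 F [0.7 0.2 0. ] w 39.7 q [ 0.44  0.02  2.08 -0.    1.04 -0.65]
```

>>> servo_tool(
  plan=[
    [[0.3,0.2,3,0,0,0],[0.3,0.2,6,0,0,0],[0.3,0.2,8,0,0,-0.5],[0.3,0.2,9,0,0,-0.5],[0.3,0.2,9.4,0,0,-0.5],[0.3,0.2,9.4,0,0,-0.5],[0.3,0.2,9.4,0,0,-0.5]],
  ],
)

```text
time: 28.1
tool_pos: [0.4401, 0.2402, 0.0375]
tcp_rot: [0.721, 3.055, 0.002]
wrist_force: [0.3, 0.9, -0.0]
width: 0.468
```

>>> servo_tool(
  plan=[
    [[0,0,0,0,0,0],[0,0,0,0,0,0],[0,0,0,0,0,0],[0,0,0,0,0,0],[0,0,0,0,0,0],[0,0,0,0,0,0]],
  ],
  claw=0.4,
)

```text
time: 28.6
tool_pos: [0.4411, 0.2406, 0.0386]
tcp_rot: [0.72, 3.053, 0.004]
wrist_force: [-0.6, -1.8, 5.6]
width: 0.119
```

>>> servo_tool(
  plan=[
    [[0,0,-1,0,0,0],[0,0,-4,0,0,0],[0,0,-8,0,0,0],[0,0,-12,0,0,0],[0,0,-14,0,0,0],[0,0,-14,0,0,0]],
  ],
)

```text
time: 29.1
tool_pos: [0.4439, 0.2424, 0.1856]
tcp_rot: [0.718, 3.044, 0.015]
wrist_force: [1.1, 0.5, -0.4]
width: 0.119
```

```bash
python3 -c "
from h import *
go(cp(0,.112,.16),176)
snap('wrist','w21')"
```

```text
t 29.1 row [-18.93, -5.54, 2.7, 0.59, 0.77, -22.53] rows>= 5 F [ 1.1  0.5 -0.4] w 10.1 q [ 0.45 -0.03  2.02 -0.    1.14 -0.66]
```

View pics/w21.png

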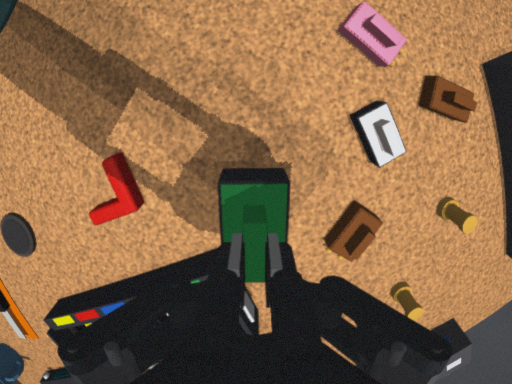

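>>> servo_tool(
  plan=[
    [[-3,-1,0,0,0,-4],[-7,-2,0,0,0,-8],[-11,-3,0,0.3,0.4,-12],[-15,-4.5,1,0.6,0.8,-18],[-18,-5.5,2,0.6,0.8,-22.5],[-18.9,-5.55,2.7,0.6,0.8,-22.5],[-18.9,-5.55,2.7,0.6,0.8,-22.5],[-18.9,-5.55,2.7,0.6,0.8,-22.5],[-18.9,-5.55,2.7,0.6,0.8,-22.5]],
  ],
)

```text
time: 29.9
tool_pos: [0.5851, 0.1084, 0.1552]
tcp_rot: [-0.11, -3.132, 0.003]
wrist_force: [0.0, -0.4, -1.8]
width: 0.12
```

```bash
python3 -c "
from h import *
go(cp(0,.112,.049),176)
snap('wrist','w22')"
```

```text
t 29.9 row [-0.46, 0.07, 10.62, -0.14, -0.43, -0.04] rows>= 3 F [ 0.  -0.4 -1.8] w 10.2 q [ 0.14  0.18  1.85 -0.    1.12 -1.36]
```

View pics/w22.png

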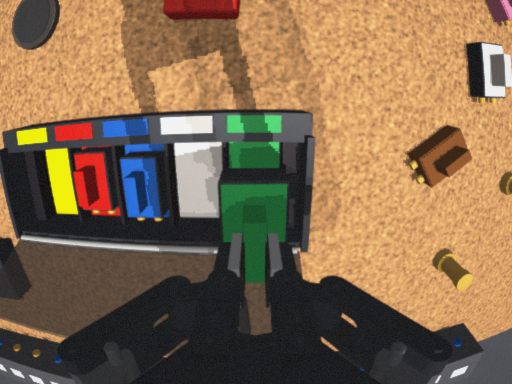

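>>> servo_tool(
  plan=[
    [[-0.4,0,2,0,-0.4,0],[-0.4,0,4,0,-0.4,0],[-0.4,0,6,0,-0.4,0],[-0.4,0,8,0,-0.4,0],[-0.4,0,9.3,0,-0.4,0],[-0.4,0,10.1,0,-0.4,0],[-0.4,0,10.5,0,-0.4,0],[-0.4,0,10.6,0,-0.4,0],[-0.4,0,10.6,0,-0.4,0]],
  ],
)

```text
time: 30.7
tool_pos: [0.5894, 0.1085, 0.0507]
tcp_rot: [0.109, 3.138, -0.003]
wrist_force: [-0.9, -0.3, -1.7]
width: 0.121
```

>>> servo_tool(
  plan=[
    [[0,0,0.1,0,0,0],[0,0,0.2,0,0,0],[0,0,0.2,0,0,0]],
  ],
)

```text
time: 30.95
tool_pos: [0.5901, 0.1086, 0.0495]
tcp_rot: [0.109, 3.136, -0.003]
wrist_force: [0.1, 0.2, -1.3]
width: 0.12
```

>>> servo_tool(
  plan=[
    [[-0.2,0,0.1,0,0.2,0],[-0.2,0,0.2,0,0.2,0],[-0.2,0,0.25,0,0.2,0],[-0.2,0,0.25,0,0.2,0]],
  ],
)

```text
time: 31.28
tool_pos: [0.5921, 0.1084, 0.0469]
tcp_rot: [-0.109, -3.14, 0.003]
wrist_force: [-0.0, -0.5, 0.1]
width: 0.122
```

>>> servo_tool(
  plan=[
    [[0,0,0,0,0,0],[0,0,0,0,0,0],[0,0,0,0,0,0],[0,0,0,0,0,0]],
  ],
  claw=4,
)

```text
time: 31.62
tool_pos: [0.5923, 0.1084, 0.0472]
tcp_rot: [0.109, 3.139, -0.003]
wrist_force: [0.2, -0.0, -0.5]
width: 0.465
```

>>> servo_tool(
  plan=[
    [[0,0,-1,0,0,0],[0,0,-4,0,0,0],[0,0,-8,0,0,0],[0,0,-10,0,0,0],[0,0,-10,0,0,0]],
  ],
)

```text
time: 32.03
tool_pos: [0.597, 0.1093, 0.155]
tcp_rot: [0.109, 3.127, 0.001]
wrist_force: [1.3, -0.5, 1.2]
width: 0.468
```

```bash
python3 -c "
from h import *
go([.471,.386,.14],184)
s,c=snap('top','t23')
for a,ce,m in blobs(c,(0,0,150),(180,40,255),roi=(110,195,170,245),amin=60):
    r=rect(m); print(a,ce,r,onplane(c,*ce,.028))
snap('wrist','w23')"
```

```text
t 32.03 row [14.51, 26.73, 1.35, 0.01, 0.71, -7.99] rows>= 8 F [ 1.3 -0.5  1.2] w 40.0 q [ 0.14  0.19  1.84 -0.    1.1  -1.36]
178 [137.66853933 219.86516854] ((137.5, 220.0), (18.0, 11.0), 90.0) [0.47398512 0.38673332 0.028     ]
```

View pics/w23.png

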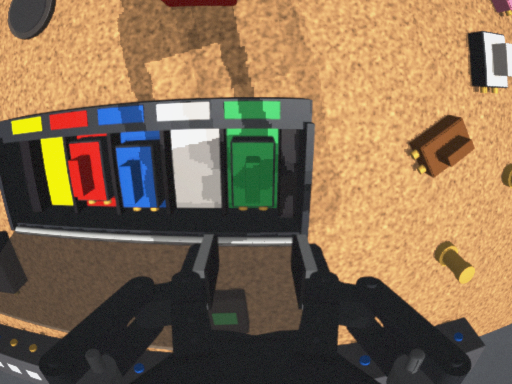

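>>> servo_tool(
  plan=[
    [[2,3.5,0,0,0,-1],[4,7,0,0,0,-2],[6,11,0,0,0,-3],[8,14.5,0,0,0,-5],[10,18,0,0,0,-6],[12,22,0,0,0.7,-7],[13.5,25,1,0,0.7,-8],[14.5,26.7,1.3,0,0.7,-8],[14.5,26.7,1.3,0,0.7,-8],[14.5,26.7,1.3,0,0.7,-8],[14.5,26.7,1.3,0,0.7,-8]],
  ],
)

```text
time: 33.05
tool_pos: [0.4668, 0.3841, 0.1343]
tcp_rot: [0.11, -3.13, 0.004]
wrist_force: [0.5, -0.7, 0.2]
width: 0.469
```

```bash
python3 -c "
from h import *
go([.471,.386,.14],184)
snap('wrist','w24')"
```

```text
t 33.05 row [-0.43, 0.16, -0.58, -0.14, -0.58, 0.03] rows>= 1 F [ 0.5 -0.7  0.2] w 40.0 q [ 0.65  0.22  1.85  0.    1.09 -1.  ]
```

View pics/w24.png

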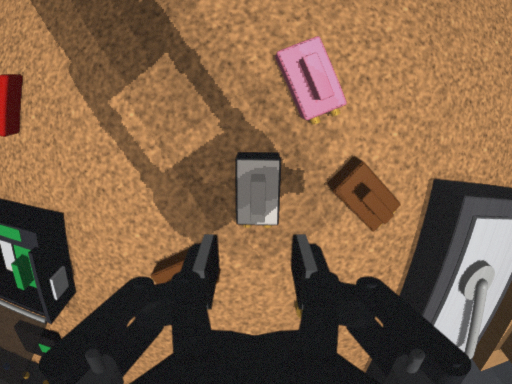

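```bash
python3 -c "
from h import *
import pickle
s,c=pickle.load(open('pics/w24.pkl','rb'))
P=np.array([wplane(s,c,u,v,.028)[:2] for u,v in [(237,160),(280,159),(279,224),(238,225)]]); m=P.mean(0); d=(P[2]+P[3]-P[0]-P[1]); print(m, np.linalg.norm(d)/2,np.linalg.norm(P[1]-P[0]),np.degrees(np.arctan2(d[1],d[0])))
go([*m,.036],184)
"
```

```text
[0.47225599 0.3886389 ] 0.06143053933161565 0.037051348893199616 4.315011704441765
t 33.1 row [-0.61, 0.46, 9.87, -0.1, -0.54, -0.03] rows>= 3 F [-0.   0.2  0.5] w 40.2 q [ 0.64  0.22  1.85  0.    1.09 -1.  ]
```

>>> servo_tool(
  plan=[
    [[-0.6,0.3,3,0,-0.5,0],[-0.6,0.45,6,0,-0.5,0],[-0.6,0.45,8,0,-0.5,0],[-0.6,0.45,9.3,0,-0.5,0],[-0.6,0.45,9.9,0,-0.5,0],[-0.6,0.45,9.9,0,-0.5,0],[-0.6,0.45,9.9,0,-0.5,0]],
  ],
)

```text
time: 33.68
tool_pos: [0.4731, 0.3884, 0.0365]
tcp_rot: [-0.107, 3.14, -0.002]
wrist_force: [0.6, 0.6, 0.7]
width: 0.469
```

>>> servo_tool(
  plan=[
    [[0,0,0,0,0,0],[0,0,0,0,0,0],[0,0,0,0,0,0],[0,0,0,0,0,0],[0,0,0,0,0,0],[0,0,0,0,0,0]],
  ],
  claw=0.4,
)

```text
time: 34.18
tool_pos: [0.4742, 0.3891, 0.0382]
tcp_rot: [-0.108, 3.137, 0.0]
wrist_force: [-0.2, -2.1, 7.1]
width: 0.121
```

>>> servo_tool(
  plan=[
    [[0,0,-1,0,0,0],[0,0,-4,0,0,0],[0,0,-8,0,0,0],[0,0,-12,0,0,0],[0,0,-14,0,0,0],[0,0,-14,0,0,0],[0,0,-14,0,0,0]],
  ],
)

```text
time: 34.77
tool_pos: [0.4745, 0.3899, 0.1805]
tcp_rot: [-0.108, 3.134, 0.004]
wrist_force: [-0.2, -1.0, -1.0]
width: 0.116
```

```bash
python3 -c "
from h import *
go(cp(0,.056,.16),176)
snap('wrist','w25')"
```

```text
t 34.77 row [-8.69, -34.41, 2.02, 0.15, 0.33, 7.95] rows>= 9 F [-0.2 -1.  -1. ] w 9.9 q [ 0.65  0.18  1.8  -0.    1.15 -0.99]
```

View pics/w25.png

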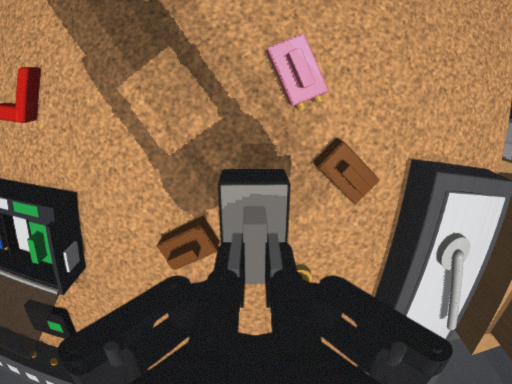

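>>> servo_tool(
  plan=[
    [[-1,-4,0,0,0,1],[-2,-8,0,0,0,2],[-3,-12,0,0,0,3],[-4,-16,0,0,0,4],[-5,-20,0,0,0,5],[-6,-24,0,0,0,6],[-7,-28,1,0,0.3,7],[-8,-32,1.5,0,0.3,8],[-8.7,-34.4,2,0,0.3,8],[-8.7,-34.4,2,0,0.3,8],[-8.7,-34.4,2,0,0.3,8],[-8.7,-34.4,2,0,0.3,8]],
  ],
)

```text
time: 35.82
tool_pos: [0.5821, 0.0519, 0.156]
tcp_rot: [-0.112, -3.132, -0.0]
wrist_force: [0.1, 0.8, -0.7]
width: 0.118
```

```bash
python3 -c "
from h import *
go(cp(0,.056,.049),176)
snap('wrist','w26')"
```

```text
t 35.82 row [-0.36, 0.09, 10.7, -0.0, -0.42, -0.1] rows>= 3 F [ 0.1  0.8 -0.7] w 10.0 q [ 0.05  0.16  1.88  0.    1.12 -1.45]
```

View pics/w26.png

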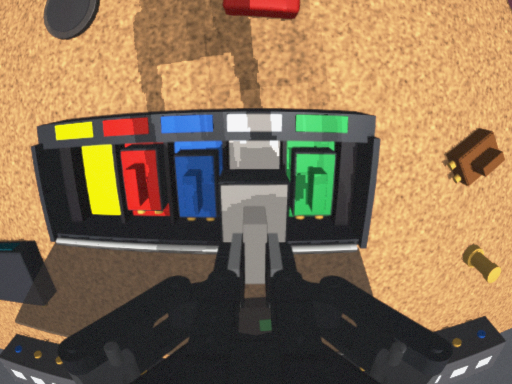

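>>> servo_tool(
  plan=[
    [[-0.3,0.1,2,0,-0.4,0],[-0.3,0.1,4,0,-0.4,0],[-0.3,0.1,6,0,-0.4,0],[-0.3,0.1,8,0,-0.4,0],[-0.3,0.1,9.3,0,-0.4,0],[-0.3,0.1,10.2,0,-0.4,0],[-0.3,0.1,10.6,0,-0.4,0],[-0.3,0.1,10.7,0,-0.4,0],[-0.3,0.1,10.7,0,-0.4,0]],
  ],
)

```text
time: 36.62
tool_pos: [0.5854, 0.0537, 0.0502]
tcp_rot: [0.11, 3.138, 0.0]
wrist_force: [-0.4, -0.5, -0.6]
width: 0.126
```

>>> servo_tool(
  plan=[
    [[0,0,0.1,0,0,0],[0,0,0.2,0,0,0],[0,0,0.3,0,0,0],[0,0,0.3,0,0,0]],
  ],
)

```text
time: 36.95
tool_pos: [0.5857, 0.0536, 0.0477]
tcp_rot: [0.11, 3.137, 0.0]
wrist_force: [-0.0, -1.3, -0.7]
width: 0.116
```

>>> servo_tool(
  plan=[
    [[0,0,0.1,0,0.2,0],[0,0,0.15,0,0.2,0],[0,0,0.15,0,0.2,0]],
  ],
)

```text
time: 37.2
tool_pos: [0.586, 0.0535, 0.0463]
tcp_rot: [-0.11, -3.139, -0.0]
wrist_force: [0.0, -1.0, -0.8]
width: 0.122
```

>>> servo_tool(
  plan=[
    [[0,0,0,0,0,0],[0,0,0,0,0,0],[0,0,0,0,0,0],[0,0,0,0,0,0]],
  ],
  claw=4,
)

```text
time: 37.53
tool_pos: [0.5861, 0.0535, 0.0464]
tcp_rot: [-0.11, -3.139, -0.0]
wrist_force: [1.3, -0.0, -0.3]
width: 0.467
```

>>> servo_tool(
  plan=[
    [[0,0,-1,0,0,0],[0,0,-4,0,0,0],[0,0,-8,0,0,0],[0,0,-12,0,0,0],[0,0,-16,0,0,0],[0,0,-19,0,0,0],[0,0,-19,0,0,0]],
  ],
)

```text
time: 38.12
tool_pos: [0.5909, 0.0537, 0.2468]
tcp_rot: [0.11, 3.124, 0.002]
wrist_force: [0.0, 0.1, 1.4]
width: 0.467
```

```bash
python3 -c "
from h import *
snap('wrist','w27')
go(cp(.15,0,.23),176)"
```

```text
t 38.17 row [-14.56, -5.73, 1.47, 0.09, 0.62, -0.02] rows>= 4 F [-0.3  0.4 -1.2] w 40.0 q [ 0.05  0.09  1.78  0.    1.26 -1.45]
```

View pics/w27.png

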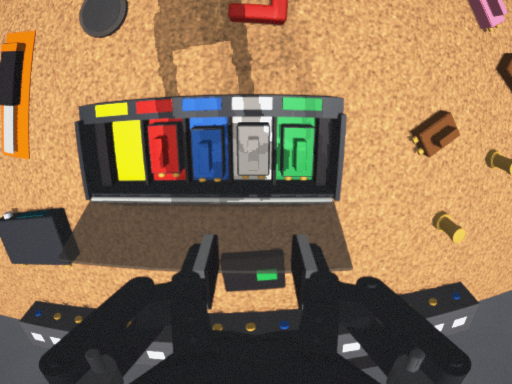

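>>> servo_tool(
  plan=[
    [[-4,-1,0,0,0.6,0],[-8,-3,0,0,0.6,0],[-12,-5,0,0,0.6,0],[-14.6,-5.7,0.5,0,0.6,0],[-14.6,-5.7,1.5,0,0.6,0],[-14.6,-5.7,5,0,0.6,0],[-14.6,-5.7,8,0,0.6,0],[-14.6,-5.7,10.5,0,0.6,0],[-14.6,-5.7,10.5,0,0.6,0],[-14.6,-5.7,10.5,0,0.6,0]],
  ],
  claw=0,
)

```text
time: 39.0
tool_pos: [0.7294, -0.013, 0.1362]
tcp_rot: [-0.11, -3.133, -0.003]
wrist_force: [0.5, -0.2, 0.8]
width: -0.003
```

```bash
python3 -c "
from h import *
for x,z in [(.1,.138),(.064,.138),(.045,.136),(.026,.128),(.010,.115),(-.002,.097),(-.006,.084),(-.008,.07),(-.008,.066)]: go(cp(x,0,z),176)
snap('wrist','w28');snap('scene','s28')"
```

```text
t 39.0 row [4.86, -0.06, -0.15, 0.09, -0.38, -0.01] rows>= 2 F [ 0.5 -0.2  0.8] w -0.2 q [-0.05  0.43  1.56  0.    1.16 -1.55]
t 39.0 row [8.46, -0.06, -0.12, 0.09, -0.38, -0.01] rows>= 3 F [ 0.5 -0.2  0.8] w -0.2 q [-0.05  0.43  1.56  0.    1.16 -1.55]
t 39.0 row [10.36, -0.06, 0.09, 0.09, -0.38, -0.01] rows>= 3 F [ 0.5 -0.2  0.8] w -0.2 q [-0.05  0.43  1.56  0.    1.16 -1.55]
t 39.0 row [12.26, -0.06, 0.9, 0.09, -0.38, -0.01] rows>= 3 F [ 0.5 -0.2  0.8] w -0.2 q [-0.05  0.43  1.56  0.    1.16 -1.55]
t 39.0 row [13.85, -0.07, 2.21, 0.09, -0.38, -0.01] rows>= 4 F [ 0.5 -0.2  0.8] w -0.2 q [-0.05  0.43  1.56  0.    1.16 -1.55]
t 39.0 row [15.03, -0.07, 4.02, 0.09, -0.38, -0.01] rows>= 4 F [ 0.5 -0.2  0.8] w -0.2 q [-0.05  0.43  1.56  0.    1.16 -1.55]
t 39.0 row [15.43, -0.07, 5.33, 0.09, -0.38, -0.01] rows>= 4 F [ 0.5 -0.2  0.8] w -0.2 q [-0.05  0.43  1.56  0.    1.16 -1.55]
t 39.0 row [15.62, -0.07, 6.73, 0.09, -0.38, -0.01] rows>= 5 F [ 0.5 -0.2  0.8] w -0.2 q [-0.05  0.43  1.56  0.    1.16 -1.55]
t 39.0 row [15.61, -0.07, 7.13, 0.09, -0.38, -0.01] rows>= 5 F [ 0.5 -0.2  0.8] w -0.2 q [-0.05  0.43  1.56  0.    1.16 -1.55]
```

View pics/w28.png

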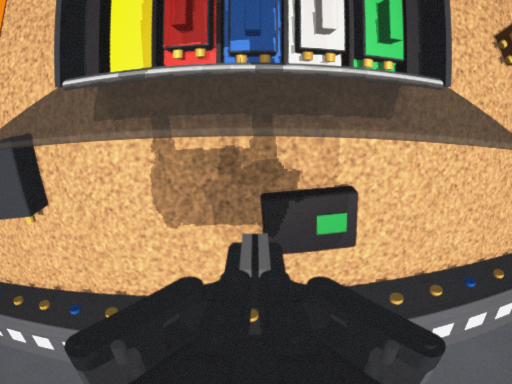

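View pics/s28.png

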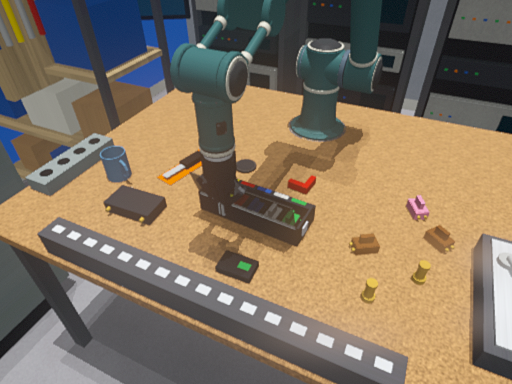

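Fingers are behind the leaning cover (cover edge at row ~140 in the wrist view). Sweep it forward and down.

>>> servo_tool(
  plan=[
    [[2,0,-0.1,0,0,0],[4,0,-0.1,0,-0.3,0],[5.5,0,-0.1,0,-0.3,0],[7,0,-0.1,0,-0.3,0],[8.5,0,-0.1,0,-0.3,0],[9.5,0,0,0,-0.3,0],[10.4,0,0.1,0,-0.3,0],[11.3,0,0.5,0,-0.3,0],[12.2,0,0.9,0,-0.3,0],[13,0,1.5,0,-0.3,0],[13.8,0,2.2,0,-0.3,0],[13.8,0,2.2,0,-0.3,0]],
  ],
)

```text
time: 40.1
tool_pos: [0.5916, -0.0033, 0.116]
tcp_rot: [0.11, 3.138, 0.002]
wrist_force: [-0.9, -0.4, -0.6]
width: -0.001
```

```bash
python3 -c "
from h import *
for x,z in [(-.002,.097),(-.006,.084),(-.008,.07),(-.008,.064)]: go(cp(x,0,z),176)
snap('wrist','w29');snap('scene','s29')"
```

```text
t 40.1 row [1.25, -0.07, 1.9, 0.09, 0.08, -0.0] rows>= 1 F [-0.9 -0.4 -0.6] w -0.1 q [-0.05  0.2   1.9   0.    1.04 -1.55]
t 40.1 row [1.65, -0.07, 3.2, 0.09, 0.08, -0.0] rows>= 1 F [-0.9 -0.4 -0.6] w -0.1 q [-0.05  0.2   1.9   0.    1.04 -1.55]
t 40.1 row [1.85, -0.07, 4.6, 0.09, 0.08, -0.0] rows>= 2 F [-0.9 -0.4 -0.6] w -0.1 q [-0.05  0.2   1.9   0.    1.04 -1.55]
t 40.1 row [1.85, -0.07, 5.2, 0.09, 0.08, -0.0] rows>= 2 F [-0.9 -0.4 -0.6] w -0.1 q [-0.05  0.2   1.9   0.    1.04 -1.55]
```

View pics/w29.png

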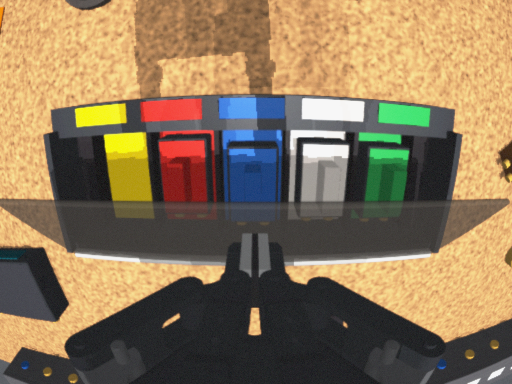

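View pics/s29.png

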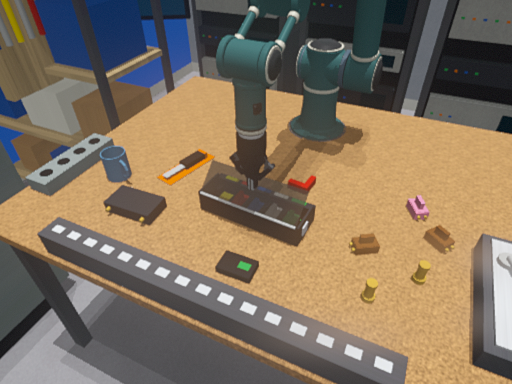

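>>> servo_tool(
  plan=[
    [[0.4,0,0.5,0,0,0],[0.8,0,1.1,0,0,0],[1.2,0,1.9,0,0,0],[1.5,0,2.6,0,0,0],[1.7,0,3.2,0,0,0],[1.8,0,3.9,0,0,0],[1.9,0,4.5,0,0,0],[1.9,0,4.8,0,0,0],[1.9,0,5,0,0,0],[1.9,0,5,0,0,0]],
  ],
)

```text
time: 41.03
tool_pos: [0.5744, -0.002, 0.0699]
tcp_rot: [0.11, 3.138, 0.002]
wrist_force: [-9.6, 0.1, 20.6]
width: 0.0
```

```bash
python3 -c "
from h import *
go(cp(-.03,0,.074),176)
snap('wrist','w30')"
```

```text
t 41.03 row [2.32, -0.07, -0.42, 0.08, 0.11, 0.0] rows>= 1 F [-9.6  0.1 20.6] w 0.0 q [-0.05  0.23  1.97  0.    0.94 -1.55]
```

View pics/w30.png

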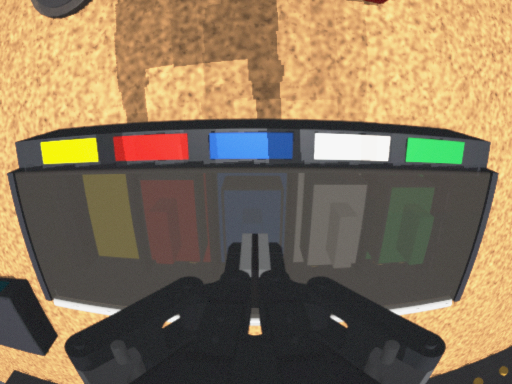

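>>> servo_tool(
  plan=[
    [[0,0,-2,0,0,0],[0,0,-6,0,0,0],[0,0,-10,0,0,0],[0,0,-14,0,0,0],[3,4,-16,0,0,0],[6,8,-16,0,0,0],[8,12,-16,0,0,0],[8,16,-16,0,0,0],[8,20,-16,0,0,0],[8,24,-16,0,0,0],[8,28,-16,0,0,0],[8,32,-16,0,0,0],[8,35,-16,0,0,0],[8,35,-16,0,0,0],[8,35,-16,0,0,0]],
  ],
)

```text
time: 42.33
tool_pos: [0.5179, 0.3545, 0.2289]
tcp_rot: [0.104, 3.139, 0.001]
wrist_force: [0.1, -1.3, -0.6]
width: -0.001
```

```bash
python3 -c "
from h import *
snap('top','t31');snap('scene','s31')
a=cv2.imread('pics/t31.png'); cv2.imwrite('pics/t31c.png',cv2.resize(a[155:270,195:375],(780,498),interpolation=2))
b=cv2.imread('pics/s31.png'); cv2.imwrite('pics/s31c.png',cv2.resize(b[130:250,150:350],(800,480),interpolation=2))"
```

```text
(no output)
```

View pics/t31.png

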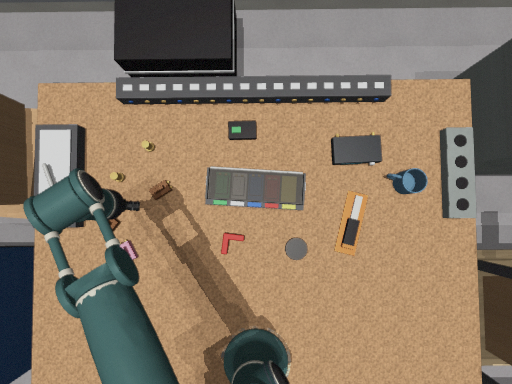

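View pics/t31c.png

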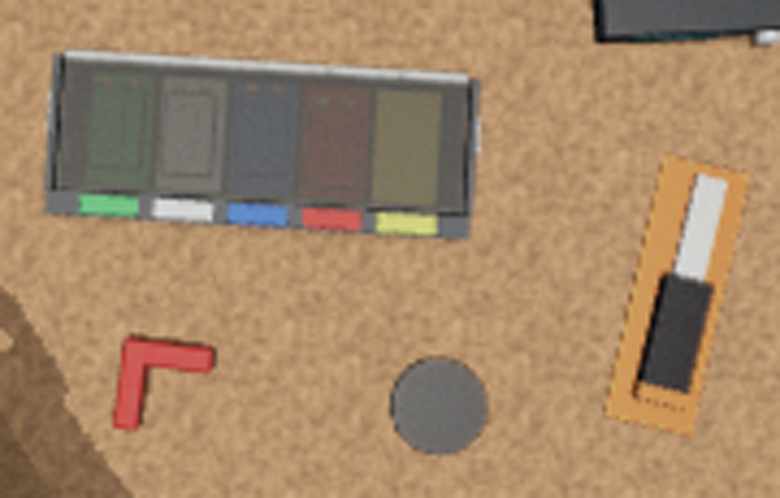

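View pics/s31c.png

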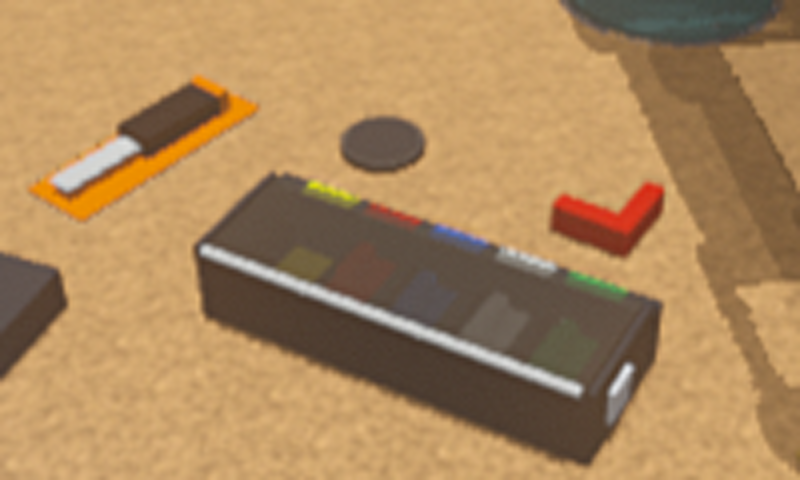

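```bash
python3 - <<'E'
from h import *
import pickle
for f in ['top0','t31']:
    s,c=pickle.load(open(f'pics/{f}.pkl','rb'))
    for n,b,z in [('steel',blobs(c,(0,0,150),(180,40,255),roi=(330,180,380,260)),.014),('handle',blobs(c,(0,0,0),(180,255,75),roi=(330,200,380,260)),.025)]:
        for a,ce,m in b: print(f,n,a,onplane(c,*ce,z).round(4),rect(m)[2])
k=lambda u,v:(195+u*180/780,155+v*115/498)
# body tops under cover, z=.036
for n,u,v in [('green',122,128),('white',192,134),('blue',263,135),('red',335,143)]:
    p=onplane(c,*k(u,v),.036)[:2]-C; print(n,(p@EX).round(3),(p@EY).round(3))
E
```

```text
top0 steel 163 [ 0.5069 -0.3414  0.014 ] 12.994616508483887
top0 handle 287 [ 0.4263 -0.3173  0.025 ] 12.52880859375
t31 steel 165 [ 0.5094 -0.3442  0.014 ] 14.03624439239502
t31 handle 286 [ 0.4289 -0.3188  0.025 ] 14.03624439239502
green 0.0 0.104
white -0.001 0.05
blue 0.001 -0.004
red -0.002 -0.059
```

```bash
python3 -c "
from h import *
print(bot.read_state()['time'],finish_job())"
```

```text
the job is handed in; nothing more can be done
42.4333 None
```

I finished the job and handed it in at 42.4 s of the 210 s allowed; `finish_job()` reports no verdict.

**What was done:**
- I levered the cover up with the blade, swung it back to about 1.85 rad, and put the blade back on its pad.
- I swapped red and blue by parking red in the empty yellow slot. Then I put green and white from the shelf into their own slots.
- No yellow module was in the scene, so its slot stays empty.
- I pushed the cover shut from behind and from above.

**Last checks:**
- **Cover:** at the final push the fingertips stood at z = 69.9 mm against a force of about 20 N. That is the top of the shut cover (70 mm), and the last pictures match the starting ones.
- **Blade:** in the top picture it lies flat on the pad, 3–4 mm from where it began and turned by 1–2 degrees.
- **Modules:** all four show in the slots of their own colour. They read 2–8 mm from the slot centres, against the 20 mm limit. All four are off the same way along the row, so part of this is probably camera error.
- **Bystanders:** I saw none moved in the last pictures, though the arm hid a small part of the left side there. The robot stood clear of everything.

**What went less smoothly:**
- When I parked red in the yellow slot, it touched down with about 17 N upward and 10 N sideways on the wrist. It stood normally afterwards and I moved it on without trouble.

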